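# Seat the crane mast in the model's base

### The arm

A 7-joint arm with a two-finger parallel gripper is mounted at the origin on the work surface. World frame = base frame: x ahead of the robot, y to its left, z up, the work surface at z = 0. Lengths are in m, angles in rad, forces in N, time in s.
With the tool pointing down it reaches from about 0.425 to 0.925 m from the base axis. Payload 6.8 kg.
Tool frame: the origin (TCP) lies at the very end of the fingers, on their centre line; the grasp point (between the pads) lies 19 mm behind it; z points along the fingers, y is the direction in which the jaws open and shut (so a half turn about z gives the same grasp; the last joint's range is limited). The gripper opens to 85 mm and grips with 20 to 120 N. Pads are 22 mm wide; open, the fingers measure 114 mm over their backs; the gripper's body (76 mm by 85 mm) begins 54 mm behind the grasp point. The pads swing forward as they close: fully open they stand 13 mm farther back than shut.
Start: joints at [-1.318, 0.477, 0.022, 1.555, -0.011, 1.109, -0.083], TCP at [0.238, 0.632, 0.231] pointing down, gripper open.
Joint ranges: [-2.96, 2.96], [-0.34, 2.1], [-1.41, 1.46], [0.24, 2.44], [-1.37, 4.51], [0.17, 1.92], [-2.96, 2.96]. Speed limits (rad/s): [2.39, 2.39, 3.14, 3.14, 3.14, 3.14, 3.14].

### API

Orientations are given as a rotation vector (axis times angle).
In Python, from bench import monitor, viewer, job gives the robot as it stands. The module is installed in compiled form; this text tells all that it offers.
- The arm moves only by the tool drive_tool, never from a script. Its argument "commands" is a list of rows, each an object with "linear": the shift along the tool's x, y, z in m, a list of three; "dr": the turn, a rotation vector about the tool's x, y, z in degrees, a list of three; "jaw": the closure, from 0 (fully open) to 1 (shut). A call has 1 to 8 rows; each row shifts and turns the pose as measured when the row begins, along the tool's axes as they then stand; what a row does not reach is not made up. A row lasts 1/8 s, in which the tool goes at most 62.5 mm and 10.7 degrees, less where a joint would pass 70% of its speed; a pose out of reach is approached as far as the arm can. A call is refused whole if a number of a shift passes 0.0625 or a number of a turn 10.7, either way. A call with a gripper value outside its range is refused whole. The fingers move at their own pace and stop on an object; "force" is the grip in N (left out, the last holds). Time passes only in rows, so rows that do not move let the fingers close. It gives the time, the measured TCP pose, the force and the opening at its end, in the units of the state.
- monitor.get_obs(): the state, without advancing time (a new reading comes with each control period).
- viewer.grab_frame(name): name is "scene" or "top" or "wrist"; returns the picture (480x640x3 uint8, red, green, blue); there is no depth.
- viewer.calibration(name): a dict with "K" (3x3 intrinsics, pixels), "k1" (the pictures are not rectified: a ray, as slopes to the right and down, at radius r is drawn at 1 + k1 r^2 times it, then the intrinsics apply), "R" (3x3) and "t" (3): a world point X has camera coordinates R X + t. Camera axes: x right, y down, z forward; pixel columns grow to the right and rows downward; lengths in m; the calibration is good to about 2 mm. A picture is of the moment at which its call begins: read the wrist's pose just before it. calibration takes no time and is no camera call; for the wrist camera it gives the pose at the moment of the call.
- job.hand_in(): hands the job in, once; it reports no verdict.
The state is a dict: "clock": time; "joints": joint angles; "qvel": joint speeds; "tau": joint torques, N m; "tcp_pos": TCP position; "orientation": TCP orientation; "contact_force": force on the tool from outside, world axes, zero at the start; "moment": the same for the moment, N m; "grip_width": finger opening in m.
Only numpy, scipy, OpenCV 4.12 (cv2) and the standard library are available. Lean on these libraries where they do the work, as an engineer would, in place of code of your own. Each camera call takes 0.05 s, during which the arm holds its last target.

### The job

Take the crane mast, the wooden part with the slim round dowel, off its upturned hook: raise it, tilt it and back it over the tip without forcing it. Then stand it upright in the hole of the model's base that fits it, pressed fully home, and let go. Leave the other hanging parts and everything else on the desk where they are.

Things in the scene. Friction and masses are not known exactly. Their poses are not given: they have to be found in the camera images.
- mast: Crane mast, wood, about 50 g: head plate 14 thick (x), 36 wide (y), 36 high (z) mm with a rectangular eye 14 wide, 18 high through it along x; below, on the z axis, a round dowel 14 mm across, 70 mm long, flat-ended. Origin at the middle of the eye. Hangs on any one of three hooks, z up, x along the hook, origin 6 mm below the wire's centre. Its +y and -y side faces are free to grip.
- mast_foot (a point): Middle of the flat end of the mast's dowel, 88 mm below the mast's origin along its own z.
- rack: Wooden rack with three wire hooks, fixed. Origin on the desk under the middle hanging place; x is the way the hooks point, z up. Foot board 15 mm high, x -130 to 30, y +-135 mm. A cross bar at x = -85 mm (18 thick, top 190 mm above the desk) on posts at y = +-122 holds the hooks at y = -80, 0, 80 mm. The parts hang at x = -12 to 8 mm, eyes on the wires.
- hook_bend (a point): Bend of the middle hook (wire centre line): rack x = 30, y = 0, z = 180 mm; axes as the rack's. The wire, 6 mm thick, is level from the bar to here, then turns up. The other two hooks are the same, at y = +-80 mm.
- hook_tip (a point): Tip of the middle hook (wire centre): rack x = 43, y = 0, z = 198 mm. From the bend the wire rises at 55 degrees for 22 mm to here; its end is round. An eye cannot pass this upturned end while upright: with the eye about centred on the wire, tilt the part some 35 degrees, its head leaning back over the rack, and follow the wire up and out.
- base: Base block of the model, plywood-coloured, fixed: 130 (x) by 110 (y) by 34 (z) mm, origin at the middle of its underside. Three blind holes without chamfer, 24 mm deep: one 15 mm across at x = -20, y = 12, two 9 mm across at y = -30, x = -20 and -50. A wooden panel, 90 wide (y), stands on it from x = 22 to 34 mm, its top 124 mm above the desk.
- base_hole (a point): Middle of the mouth of the 15 mm blind hole in the base, at the block's top face, 34 mm above the desk; the hole goes straight down, its floor is 24 mm below this point. x and y axes as the base's.
- square_part: Same head and eye as the mast and hanging in the same way on another of the hooks, same wood. Origin and axes as the mast's. Below the head a square bar 16 x 16 mm, 60 mm long. Not wanted.
- thick_part: Same head and eye as the mast and hanging in the same way on another of the hooks, same wood. Origin and axes as the mast's. Below the head a thick round dowel 24 mm in diameter, 45 mm long. Not wanted.
- tape_roll: White roll of tape, 48 mm across, 19 mm high, lying flat on the rack's foot board. Origin at the middle of its underside.
- glue_gun: Blue glue gun lying on its side in front of the hooks, about 160 mm long, 113 mm wide, 36 mm high. Origin under the middle of its barrel, x to the nozzle, handle towards -y.
- pencil_cup: Grey cup of pencils, 72 mm across, 95 mm high, pencils to 155 mm, beyond the base. Origin at the middle of its underside.
- scissors: Scissors lying flat, 160 mm long, 10 mm high. Origin near the pivot, x along the blades.
- marker: Black marker pen lying flat, 132 mm long along x, 18 mm high. Origin under its middle.
Things that resemble listed ones, but are neither listed nor needed, are in the scene too. What is shaped like the mast but green or pink is not meant. What is shaped like the base but blue is not meant.

How it is judged:
By the outcome, as a careful person would: the job done as asked, in the order asked, and still so for the second after the job is handed in, with the robot touching nothing.
It also fails if it takes over 58 s, if anything falls off the work surface, if the arm or the gripper's body presses on something with over 40 N, if the wrist force passes 120 N, or if a joint passes its speed limit or range.

## Working session

There is one attempt and no reset: what is moved stays moved. The work goes in short steps, Python scripts to look and compute and a tool call to move; the robot and the scene stay as the last step left them, time stands still between calls to the robot, and variables do not carry over. Pictures are saved under pics/ and viewed, and the job is handed in when it is done.

Besides the shell and the picture viewer there is one more tool, called after "Call:" by a JSON object that holds its "name" and its "arguments", one argument or row to a line. drive_tool: Moves the arm, as the interface text tells. Its arguments: {"type":"object","properties":{"commands":{"type":"array"},"force":{"type":"number"}},"required":["commands"]}

```bash
mkdir -p pics
cat > h.py <<'E'
import numpy as np, cv2
from bench import monitor, viewer, job
from scipy.spatial.transform import Rotation as Ro
def cal(n):
    c=viewer.calibration(n); return {k:np.array(v) for k,v in c.items()}
def proj(c,X):
    X=np.atleast_2d(X); p=X@c['R'].T+c['t']; s=p[:,:2]/p[:,2:]; r2=(s**2).sum(1,keepdims=True)
    s=s*(1+c['k1']*r2); return s*[c['K'][0,0],c['K'][1,1]]+[c['K'][0,2],c['K'][1,2]]
def ray(c,uv):
    uv=np.array(uv,float); d=(uv-[c['K'][0,2],c['K'][1,2]])/[c['K'][0,0],c['K'][1,1]]; s=d.copy()
    for _ in range(30): s=d/(1+c['k1']*(s@s))
    o=-c['R'].T@c['t']; v=c['R'].T@np.array([*s,1]); return o,v/np.linalg.norm(v)
def onz(c,uv,z):
    o,v=ray(c,uv); return o+v*(z-o[2])/v[2]
def tri(rs):
    A=np.zeros((3,3));b=np.zeros(3)
    for o,v in rs:
        P=np.eye(3)-np.outer(v,v);A+=P;b+=P@o
    X=np.linalg.solve(A,b); return X,[np.linalg.norm((np.eye(3)-np.outer(v,v))@(X-o)) for o,v in rs]
def snap(n,f):
    im=viewer.grab_frame(n); cv2.imwrite('pics/'+f,im[:,:,::-1]); return im
E
python3 - <<'E'
from h import *
for n in ['scene','top','wrist']:
    c=cal(n); snap(n,n+'0.png'); print(n,c['K'][0],c['K'][1],c['k1'],-c['R'].T@c['t'],c['R'][2])
o=monitor.get_obs();print(o)
E
```

```text
scene [513.5896805    0.         317.78942721] [  0.         513.5896805  243.85384134] -0.015127330681913385 [ 1.34559932 -0.17437546  0.71707094] [-0.80146138  0.18245276 -0.56953546]
top [513.73667459   0.         316.53631256] [  0.         513.73667459 227.80984659] -0.00516363627466755 [0.30884546 0.00322553 1.191512  ] [ 0.22873028  0.02785713 -0.97309118]
wrist [337.22518461   0.         324.21230414] [  0.         337.22518461 235.47964738] -0.06006920536287106 [0.16268547 0.66088047 0.37427289] [ 0.29349819 -0.1120055  -0.94937536]
{'clock': 0.15, 'joints': array([-1.31811489,  0.47762977,  0.02234841,  1.55622986, -0.01152368,
        1.10932158, -0.08309898]), 'qvel': array([-3.82986998e-04, -3.23376647e-03,  9.33974689e-04, -2.67298791e-03,
       -7.55116891e-04, -7.03869660e-05, -8.46610285e-04]), 'tau': array([ 3.10023242e-03, -5.96922040e+01,  1.61035147e+00, -2.81488734e+01,
        1.27166297e-02,  6.57264973e-03, -5.51104176e-07]), 'tcp_pos': array([0.23811355, 0.63110217, 0.23053366]), 'orientation': array([-5.63602887e-01, -3.09044007e+00,  2.27695749e-03]), 'contact_force': array([ 0.19971973, -1.27488873, -0.66605955]), 'moment': array([-0.00645188,  0.01126375, -0.0161743 ]), 'grip_width': 0.08536166507433052}
```

View pics/scene0.png

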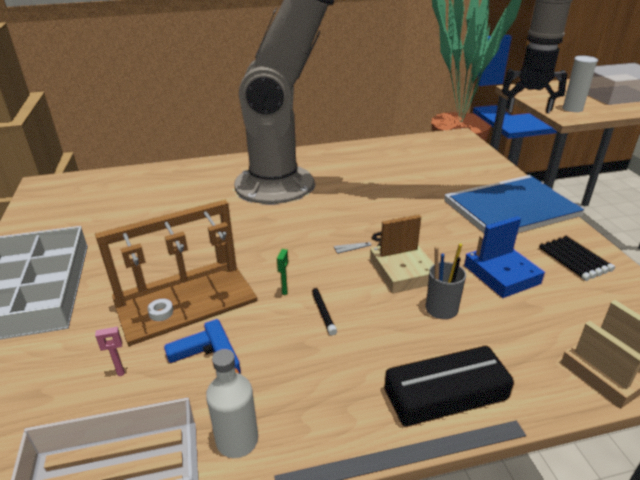

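View pics/top0.png

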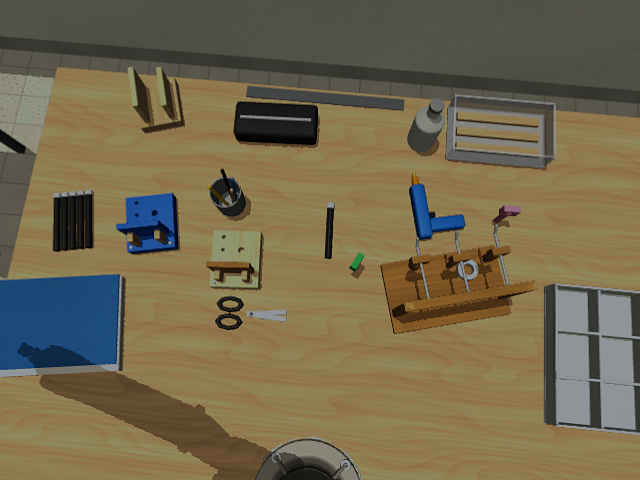

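View pics/wrist0.png

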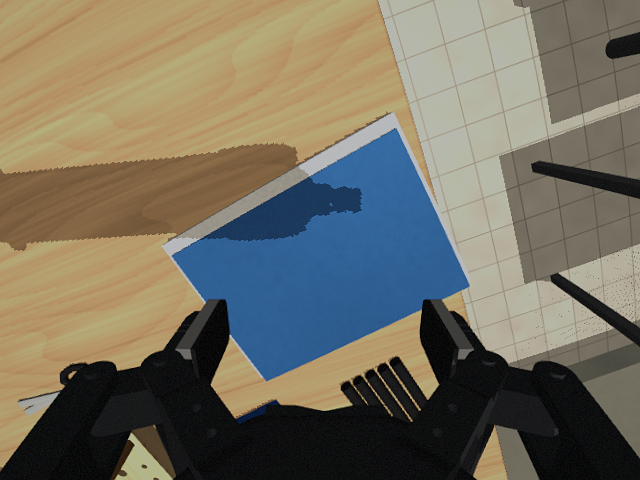

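Run:
```python
import cv2
a=cv2.imread('pics/scene0.png')
cv2.imwrite('pics/cs.png',cv2.resize(a[195:345,90:270],None,fx=4.4,fy=4,interpolation=3)[:600,:800])
cv2.imwrite('pics/cb.png',cv2.resize(a[200:310,360:470],None,fx=5,fy=5,interpolation=3))
a=cv2.imread('pics/top0.png')
cv2.imwrite('pics/ct.png',cv2.resize(a[200:340,370:545],None,fx=4.2,fy=4.2,interpolation=3))
cv2.imwrite('pics/cbt.png',cv2.resize(a[220:300,195:275],None,fx=7,fy=7,interpolation=3))
```

```text
(no output)
```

View pics/cs.png

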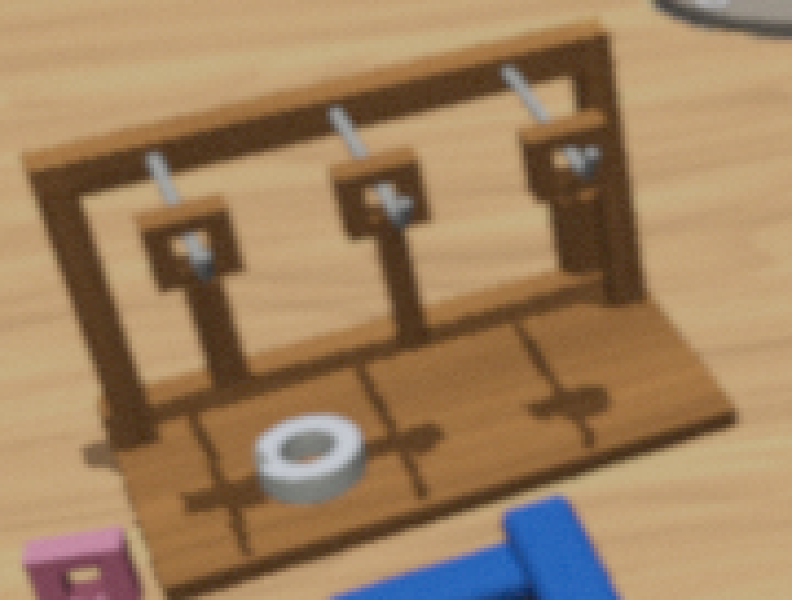

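View pics/ct.png

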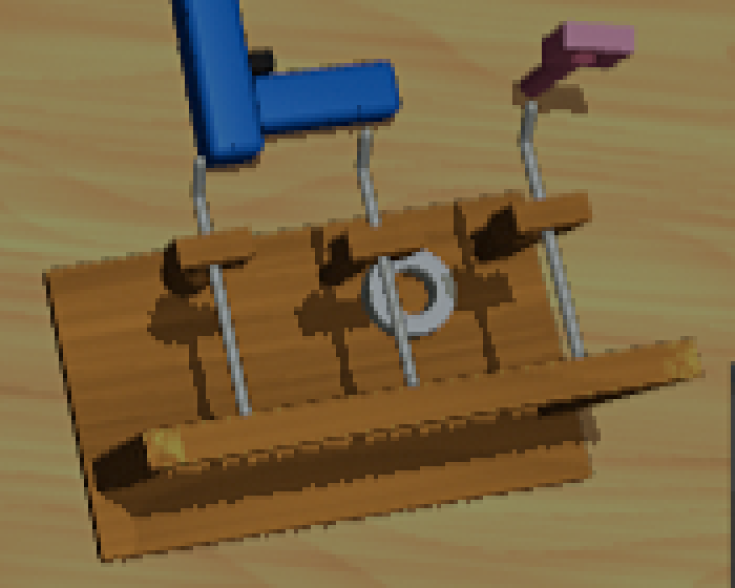

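View pics/cb.png

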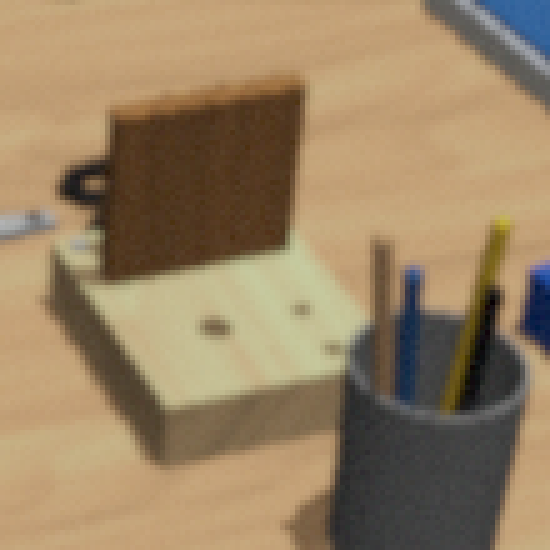

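View pics/cbt.png

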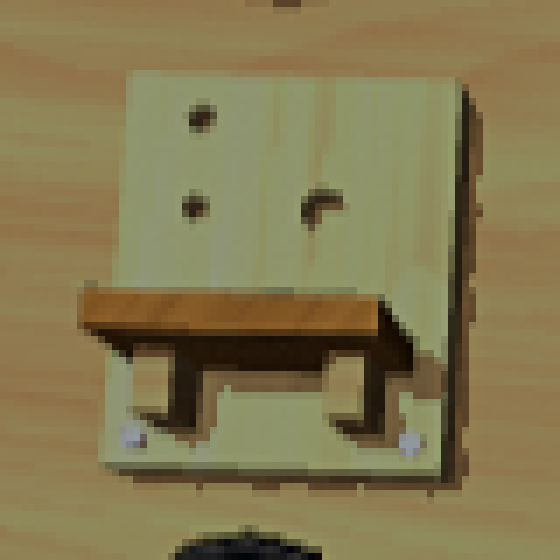

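Run:
```python
from h import *
c=cal('top'); s=cal('scene')
def P(l,z,f,ox,oy,cc=c): return np.array([onz(cc,(u/f+ox,v/f+oy),z) for u,v in l])
t=P([(201,162),(366,134),(531,106)],.198,4.2,370,200);print('tips\n',t)
d=t[2]-t[0];print(np.linalg.norm(d))
e=t[0]-t[2];yh=e/np.linalg.norm(e)  # which side is +y: x=hook dir, y left
xh=np.array([yh[1],-yh[0],0]);print('x',xh,'yaw',np.degrees(np.arctan2(xh[1],xh[0])))
print('rack o',t.mean(0)-.043*xh)
wb=P([(244,412),(412,384),(577,355)],.180,4.2,370,200);print('wire at bar\n',wb)
f=P([(45,274),(102,560)],.015,4.2,370,200);print(f,(f[0]-f[1])/np.linalg.norm(f[0]-f[1]),np.linalg.norm(f[0]-f[1]))
b=P([(128,73),(460,80),(440,465),(103,462)],.034,7,195,220);print('base',b)
for i in range(4):print(np.linalg.norm(b[i]-b[i-1]))
h=P([(322,207),(195,207),(202,118)],.034,7,195,220);print('holes',h)
for i in ((215,327),(303,309),(334,348)):print('sc',onz(s,(i[0]/5+360,i[1]/5+200),.034))
```

```text
tips
 [[ 0.53987597 -0.16972169  0.198     ]
 [ 0.56086126 -0.24644159  0.198     ]
 [ 0.58196724 -0.32361583  0.198     ]]
0.15954648887684802
x [0.96457242 0.26381822 0.        ] yaw 15.29674290314924
rack o [ 0.51942488 -0.25793722  0.198     ]
wire at bar
 [[ 0.42684682 -0.19904582  0.18      ]
 [ 0.44745882 -0.27654503  0.18      ]
 [ 0.46851452 -0.353088    0.18      ]]
[[ 0.51114907 -0.11946502  0.015     ]
 [ 0.36006729 -0.16039998  0.015     ]] [0.965199   0.26151651 0.        ] 0.15652914699509268
base [[0.55173447 0.27375769 0.034     ]
 [0.55994952 0.16405285 0.034     ]
 [0.4329283  0.15490135 0.034     ]
 [0.42333738 0.26331687 0.034     ]]
0.12882089365456756
0.11001199089817093
0.127350464682592
0.10883892403573014
holes [[0.51319022 0.2038893  0.034     ]
 [0.50916906 0.24538276 0.034     ]
 [0.53899312 0.24724066 0.034     ]]
sc [0.51182692 0.20643403 0.034     ]
sc [0.50908389 0.24888026 0.034     ]
sc [0.53878176 0.25085064 0.034     ]
```

```bash
cat >> h.py <<'E'
YAW=np.radians(15.25); RO=np.array([.5193,-.258,0])
def rk(x,y,z): return RO+np.array([np.cos(YAW)*x-np.sin(YAW)*y,np.sin(YAW)*x+np.cos(YAW)*y,z])
def st():
    o=monitor.get_obs(); R=Ro.from_rotvec(o['orientation']).as_matrix()
    print('t',round(o['clock'],2),'tcp',o['tcp_pos'].round(4),'w',round(o['grip_width'],4),'F',o['contact_force'].round(1),'q',o['joints'].round(2))
    return o['tcp_pos'],R
def cmd(Rt,pt):
    "linear/dr to reach target tcp pose"
    p,R=st(); print('lin mm',(R.T@(np.array(pt)-p)*1000).round(1),'dr deg',np.degrees(Ro.from_matrix(R.T@Rt).as_rotvec()).round(1))
def down(yaw,tilt=0):
    "tool y = along yaw+90 dir, tool z down, tilted so the fingers point out along yaw"
    x=np.array([np.cos(yaw),np.sin(yaw),0]);y=np.array([-np.sin(yaw),np.cos(yaw),0]);t=np.radians(tilt)
    z=np.array([0,0,-1])*np.cos(t)+x*np.sin(t)
    return np.column_stack([np.cross(y,z),y,z])
E
python3 - <<'E'
from h import *
s=cal('scene')
im=cv2.imread('pics/scene0.png'); g=cv2.resize(im[195:345,90:270],None,fx=4.4,fy=4,interpolation=3)[:600,:800].copy()
for y in (.08,0,-.08):
    for L,col in ((88,(0,0,255)),(78,(0,255,0)),(63,(255,0,0))):
        p=proj(s,rk(-.002,y,.174-L/1000))[0]; q=((p-[90,195])*[4.4,4]).astype(int)
        cv2.circle(g,tuple(int(v) for v in q),3,col,-1)
    for z in (.192,.156):
      for dy in(-.018,.018):
        p=proj(s,rk(.005,y+dy,z))[0]; q=((p-[90,195])*[4.4,4]).astype(int); cv2.circle(g,tuple(int(v) for v in q),2,(255,255,0),-1)
cv2.imwrite('pics/cs2.png',g)
p,R=st();print(R.round(2)); c=cal('wrist')
print('cam in tool',(R.T@(-c['R'].T@c['t']-p)).round(3),(R.T@c['R'][2]).round(2))
cmd(down(YAW),rk(-.002,0,.3))
print(rk(-.002,0,.174))
E
```

```text
t 0.15 tcp [0.2381 0.6311 0.2305] w 0.0854 F [ 0.2 -1.3 -0.7] q [-1.32  0.48  0.02  1.56 -0.01  1.11 -0.08]
[[-0.94  0.35 -0.  ]
 [ 0.35  0.94 -0.  ]
 [-0.   -0.   -1.  ]]
cam in tool [ 0.081  0.001 -0.144] [-0.31  0.    0.95]
t 0.15 tcp [0.2381 0.6311 0.2305] w 0.0854 F [ 0.2 -1.3 -0.7] q [-1.32  0.48  0.02  1.56 -0.01  1.11 -0.08]
lin mm [-575.3 -733.9  -68.3] dr deg [ -0.1  -0.  -35.9]
[ 0.51737043 -0.25852606  0.174     ]
```

View pics/cs2.png

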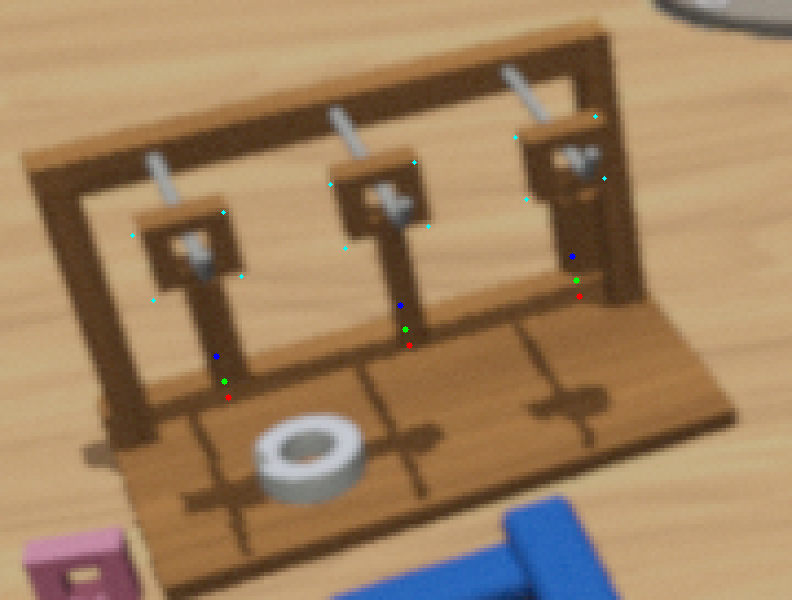

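Call:
{"name": "drive_tool", "arguments": {
  "commands": [
    {"linear": [-0.046,-0.04,-0.004],"dr": [0,0,0],"jaw": 0.3},
    {"linear": [-0.046,-0.04,-0.004],"dr": [0,0,0],"jaw": 0.3},
    {"linear": [-0.046,-0.04,-0.004],"dr": [0,0,0],"jaw": 0.3},
    {"linear": [-0.046,-0.04,-0.004],"dr": [0,0,0],"jaw": 0.3},
    {"linear": [-0.046,-0.04,-0.004],"dr": [0,0,0],"jaw": 0.3},
    {"linear": [-0.046,-0.04,-0.004],"dr": [0,0,0],"jaw": 0.3},
    {"linear": [-0.046,-0.04,-0.004],"dr": [0,0,0],"jaw": 0.3},
    {"linear": [-0.046,-0.04,-0.004],"dr": [0,0,0],"jaw": 0.3}
  ]
}}

```text
clock: 1.15
tcp_pos: [0.4718, 0.196, 0.2609]
orientation: [-0.548, -3.091, 0.003]
contact_force: [0.8, -0.4, -0.3]
grip_width: 0.0597
```

Run:
```python
from h import *
R4=down(np.radians(4))
cmd(R4,(.475,.205,.26))
```

```text
t 1.15 tcp [0.4718 0.196  0.2609] w 0.0597 F [ 0.8 -0.4 -0.3] q [-0.72  0.18  0.23  1.92 -0.05  1.06  0.75]
lin mm [0.1 9.6 0.9] dr deg [ -0.1  -0.1 -24.1]
```

Call:
{"name": "drive_tool", "arguments": {
  "commands": [
    {"linear": [0,0.005,0],"dr": [0,0,-9],"jaw": 0.3},
    {"linear": [0,0.005,0],"dr": [0,0,-9],"jaw": 0.3},
    {"linear": [0,0,0],"dr": [0,0,-6],"jaw": 0.3},
    {"linear": [0,0,0],"dr": [0,0,0],"jaw": 0.3}
  ]
}}

```text
clock: 1.65
tcp_pos: [0.4771, 0.1984, 0.2609]
orientation: [0.106, -3.138, 0.005]
contact_force: [-0.2, -0.3, -0.1]
grip_width: 0.0601
```

Run:
```python
from h import *
p,R=st(); c=cal('wrist'); im=snap('wrist','w1.png'); c2=cal('wrist'); print(abs(c['t']-c2['t']).max())
print(proj(c,[(.5125,.205,.034)]))
np.savez('w1.npz',**c)
```

```text
t 1.65 tcp [0.4771 0.1984 0.2609] w 0.0601 F [-0.2 -0.3 -0.1] q [-0.68  0.19  0.18  1.9  -0.04  1.06  1.16]
0.0005090267511364543
[[327.346416   230.80040075]]
```

View pics/w1.png

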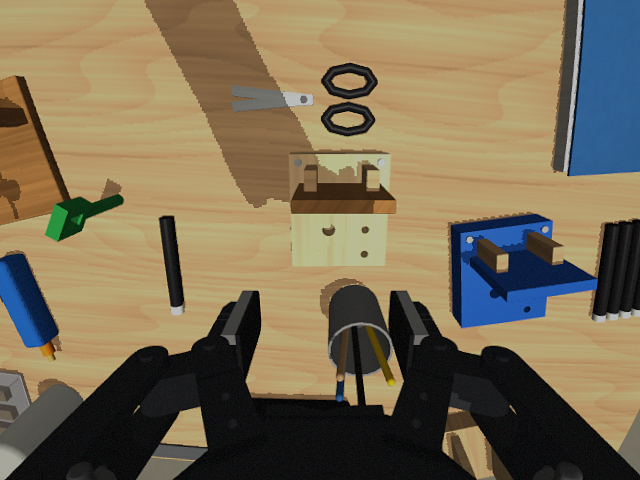

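Run:
```python
import cv2
a=cv2.imread('pics/w1.png')
cv2.imwrite('pics/w1c.png',cv2.resize(a[205:275,285:395],None,fx=7,fy=7,interpolation=cv2.INTER_NEAREST))
```

```text
(no output)
```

View pics/w1c.png

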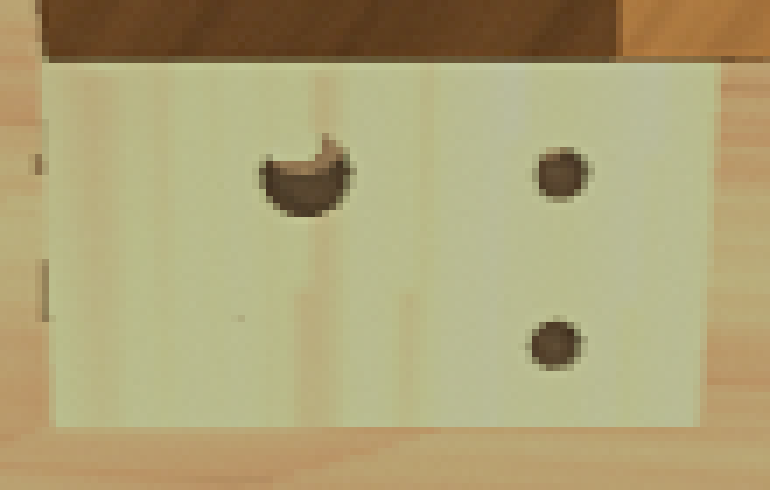

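Run:
```python
from h import *
c=dict(np.load('w1.npz'))
px=[(328.2,229.1),(364.6,229.4),(363.7,253.8)]
W=np.array([onz(c,p,.034) for p in px]);print(W)
L=np.array([(-.02,.012),(-.02,-.03),(-.05,-.03)])
# 2D rigid fit
a=L-L.mean(0);b=W[:,:2]-W[:,:2].mean(0);H=a.T@b;U,_,V=np.linalg.svd(H);R=V.T@U.T;print('yaw',np.degrees(np.arctan2(R[1,0],R[0,0])),'res',(b-a@R.T)*1e3)
print('hole fit',R@L[0]-R@L.mean(0)+W[:,:2].mean(0))
```

```text
[[0.51038714 0.20583333 0.034     ]
 [0.50782933 0.24767554 0.034     ]
 [0.53786488 0.24980914 0.034     ]]
yaw -176.38581230214146 res [[-0.09158761 -0.03131869]
 [-0.00181738 -0.1055732 ]
 [ 0.09340499  0.13689189]]
hole fit [0.51047872 0.20586465]
```

Call:
{"name": "drive_tool", "arguments": {
  "commands": [
    {"linear": [-0.0013,-0.057,-0.005],"dr": [0,0,0],"jaw": 0.3},
    {"linear": [-0.0013,-0.057,-0.005],"dr": [0,0,0],"jaw": 0.3},
    {"linear": [-0.0013,-0.057,-0.005],"dr": [0,0,0],"jaw": 0.3},
    {"linear": [-0.0013,-0.057,-0.005],"dr": [0,0,0],"jaw": 0.3},
    {"linear": [-0.0013,-0.057,-0.005],"dr": [0,0,0],"jaw": 0.3},
    {"linear": [-0.0013,-0.057,-0.005],"dr": [0,0,0],"jaw": 0.3},
    {"linear": [-0.0013,-0.057,-0.005],"dr": [0,0,0],"jaw": 0.3},
    {"linear": [-0.0013,-0.057,-0.005],"dr": [0,0,0],"jaw": 0.3}
  ]
}}

```text
clock: 2.7
tcp_pos: [0.5179, -0.2622, 0.3032]
orientation: [-0.098, 3.14, -0.002]
contact_force: [0.6, 0.1, 0.6]
grip_width: 0.0594
```

Run:
```python
from h import *
cmd(down(YAW),rk(-.045,0,.30))
```

```text
t 2.7 tcp [ 0.5179 -0.2622  0.3032] w 0.0594 F [0.6 0.1 0.6] q [-0.05  0.28  0.52  1.73 -0.15  1.17  2.14]
lin mm [42.4 -5.   3.2] dr deg [ -0.1  -0.  -11.7]
```

Call:
{"name": "drive_tool", "arguments": {
  "commands": [
    {"linear": [0.021,-0.001,0],"dr": [0,0,-6],"jaw": 0.3},
    {"linear": [0.021,0,0],"dr": [0,0,-5.7],"jaw": 0.3},
    {"linear": [0,0,0],"dr": [0,0,0],"jaw": 0.3}
  ]
}}

```text
clock: 3.08
tcp_pos: [0.4741, -0.2741, 0.303]
orientation: [0.401, -3.114, 0.007]
contact_force: [0.2, -0.3, 0.4]
grip_width: 0.0599
```

Run:
```python
from h import *
p,R=st(); c=cal('wrist'); im=snap('wrist','w2.png')
np.savez('w2.npz',**c)
im=im[:,:,::-1].copy()
for y in(.08,0,-.08):
    for X in (rk(.043,y,.198),rk(.030,y,.18),rk(-.076,y,.18),rk(-.009,y-.018,.192),rk(-.009,y+.018,.192),rk(.005,y-.018,.192),rk(.005,y+.018,.192)):
        q=proj(c,X)[0];print(q.round(1),end=' '); cv2.circle(im,tuple(int(round(v)) for v in q),1,(255,255,0),-1)
    print()
cv2.imwrite('pics/w2p.png',im)
```

```text
t 3.08 tcp [ 0.4741 -0.2741  0.303 ] w 0.0599 F [ 0.2 -0.3  0.4] q [-0.01  0.21  0.5   1.8  -0.11  1.16  2.35]
[420.8 332.5] [416.9 308.6] [427.1 192.4] [402.8 275.1] [445.7 274.6] [401.7 290.2] [443.9 289.7] 
[328.6 333.5] [328.3 309.5] [327.6 193. ] [306.5 275.9] [349.9 275.6] [307. 291.] [349.7 290.7] 
[236.5 333.6] [240.  309.8] [228.4 194.1] [211.1 276.3] [253.7 276.1] [213.  291.3] [255.  291.2]
```

View pics/w2p.png

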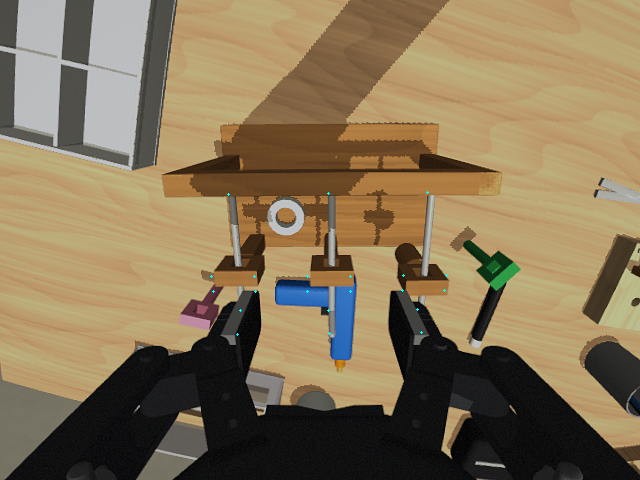

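Run:
```python
import cv2
a=cv2.imread('pics/w2.png')
cv2.imwrite('pics/w2c.png',cv2.resize(a[225:345,265:395],None,fx=5,fy=5,interpolation=cv2.INTER_NEAREST))
```

```text
(no output)
```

View pics/w2c.png

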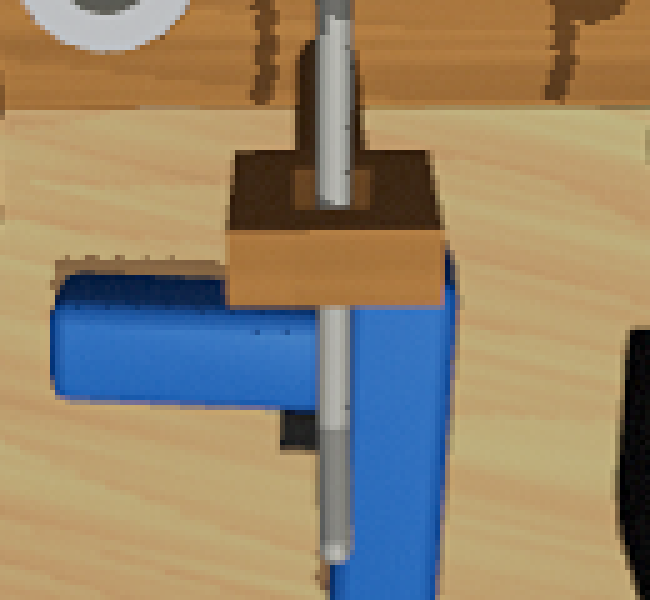

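Run:
```python
from h import *
c=dict(np.load('w2.npz'))
def loc(X):
    d=X-RO; return np.array([np.cos(YAW)*d[0]+np.sin(YAW)*d[1],-np.sin(YAW)*d[0]+np.cos(YAW)*d[1],X[2]])*1e3
pts=dict(h=((331.9,278.1),.192),tip=((331.7,334.5),.198),bend=((331.5,310.5),.18),hl=((310.3,278.1),.192),hr=((353.5,278.1),.192),hb=((332,270.5),.192),hf=((332,285.7),.192),wire0=((331,200),.18))
for k,(p,z) in pts.items():
    X=onz(c,p,z); print(k,X.round(4),loc(X).round(1))
p,R=st()
```

```text
h [ 0.5119 -0.2568  0.192 ] [ -6.8   3.1 192. ]
tip [ 0.5611 -0.2438  0.198 ] [ 44.1   2.7 198. ]
bend [ 0.5485 -0.2471  0.18  ] [ 31.    2.8 180. ]
hl [ 0.5165 -0.2742  0.192 ] [ -7.  -14.9 192. ]
hr [ 0.5073 -0.2395  0.192 ] [ -6.7  21.  192. ]
hb [ 0.5052 -0.2586  0.192 ] [-13.7   3.2 192. ]
hf [ 0.5186 -0.2549  0.192 ] [  0.2   3.1 192. ]
wire0 [ 0.4508 -0.2739  0.18  ] [-70.3   2.7 180. ]
t 3.12 tcp [ 0.4752 -0.2734  0.3029] w 0.0599 F [ 0.1  0.1 -0.3] q [-0.01  0.21  0.5   1.8  -0.11  1.16  2.35]
```

Run:
```python
from h import *
cmd(down(YAW),(.512,-.2565,.303)); cmd(down(YAW),(.512,-.2565,.157))
```

```text
t 3.12 tcp [ 0.4752 -0.2734  0.3029] w 0.0599 F [ 0.1  0.1 -0.3] q [-0.01  0.21  0.5   1.8  -0.11  1.16  2.35]
lin mm [-39.8   7.   -0.1] dr deg [-0.2 -0.1 -0.5]
t 3.12 tcp [ 0.4752 -0.2734  0.3029] w 0.0599 F [ 0.1  0.1 -0.3] q [-0.01  0.21  0.5   1.8  -0.11  1.16  2.35]
lin mm [-40.1   7.6 145.9] dr deg [-0.2 -0.1 -0.5]
```

Call:
{"name": "drive_tool", "arguments": {
  "commands": [
    {"linear": [-0.04,0.0073,0],"dr": [0,0,-0.5],"jaw": 0.3},
    {"linear": [0,0,0.04],"dr": [0,0,0],"jaw": 0.3},
    {"linear": [0,0,0.04],"dr": [0,0,0],"jaw": 0.3},
    {"linear": [0,0,0.03],"dr": [0,0,0],"jaw": 0.3},
    {"linear": [0,0,0.02],"dr": [0,0,0],"jaw": 0.3},
    {"linear": [0,0,0.01],"dr": [0,0,0],"jaw": 0.3}
  ]
}}

```text
clock: 3.88
tcp_pos: [0.523, -0.2497, 0.1593]
orientation: [-0.406, 3.109, -0.007]
contact_force: [0.1, -0.5, 0.5]
grip_width: 0.06
```

Run:
```python
from h import *
cmd(down(YAW),(.512,-.2565,.157))
snap('scene','s3.png'); snap('wrist','w3.png')
a=cv2.imread('pics/s3.png');b=cv2.imread('pics/w3.png')
cv2.imwrite('pics/c3.png',np.hstack([cv2.resize(a[170:320,90:250],None,fx=2.5,fy=2.5,interpolation=3),cv2.resize(b[210:360,230:390],None,fx=2.5,fy=2.5,interpolation=3)]))
```

```text
t 3.88 tcp [ 0.523  -0.2497  0.1593] w 0.06 F [ 0.1 -0.5  0.5] q [ 0.    0.42  0.43  1.89 -0.22  0.87  2.37]
lin mm [12.4 -3.7  2.3] dr deg [-0.3  0.3 -0.4]
```

View pics/c3.png

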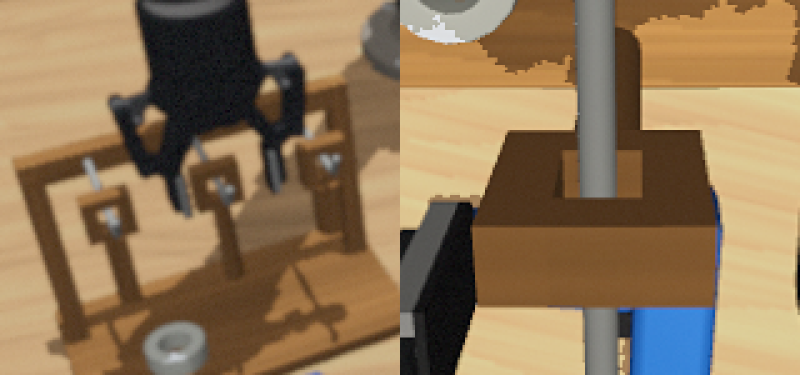

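Run:
```python
from h import *
c=cal('wrist')
f=lambda u,v:((u-400)/2.5+230-.3,v/2.5+210-.3)
X=[onz(c,f(*q),.192) for q in((474,226),(718,226),(714,306),(476,306))]
for x in X: print(x.round(4))
m=np.mean(X,0);print(m)
cmd(down(YAW),(m[0],m[1],.157))
```

```text
[ 0.5109 -0.2767  0.192 ]
[ 0.5014 -0.2416  0.192 ]
[ 0.515  -0.2381  0.192 ]
[ 0.5247 -0.2737  0.192 ]
[ 0.5129848  -0.25753279  0.192     ]
t 3.98 tcp [ 0.5226 -0.2499  0.1596] w 0.0599 F [ 0.7  0.  -0.1] q [ 0.    0.42  0.43  1.89 -0.22  0.87  2.38]
lin mm [11.3 -4.9  2.5] dr deg [-0.3  0.3 -0.3]
```

Call:
{"name": "drive_tool", "arguments": {
  "commands": [
    {"linear": [0.007,-0.003,0.0015],"dr": [0,0,0],"jaw": 0.3},
    {"linear": [0.004,-0.0017,0.001],"dr": [0,0,0],"jaw": 0.3},
    {"linear": [0,0,0],"dr": [0,0,0],"jaw": 0.3}
  ]
}}

```text
clock: 4.35
tcp_pos: [0.514, -0.2586, 0.1592]
orientation: [-0.404, 3.106, -0.009]
contact_force: [0.1, 0.1, 0.4]
grip_width: 0.0593
```

Run:
```python
from h import *
cmd(down(YAW),(.513,-.2573,.157))
```

```text
t 4.35 tcp [ 0.514  -0.2586  0.1592] w 0.0593 F [0.1 0.1 0.4] q [ 0.02  0.41  0.43  1.9  -0.22  0.87  2.39]
lin mm [0.6 1.5 2.2] dr deg [-0.4  0.5 -0.4]
```

Call:
{"name": "drive_tool", "arguments": {
  "commands": [
    {"linear": [0.001,0.0012,0.003],"dr": [-0.4,0.5,-0.4],"jaw": 0.3},
    {"linear": [0,0,0.0],"dr": [0,0,0],"jaw": 0.6},
    {"linear": [0,0,0],"dr": [0,0,0],"jaw": 0.8},
    {"linear": [0,0,0],"dr": [0,0,0],"jaw": 1},
    {"linear": [0,0,0],"dr": [0,0,0],"jaw": 1},
    {"linear": [0,0,0],"dr": [0,0,0],"jaw": 1}
  ],
  "force": 60
}}

```text
clock: 5.1
tcp_pos: [0.5132, -0.2578, 0.157]
orientation: [-0.417, 3.113, -0.001]
contact_force: [-1.5, 0.1, 2.0]
grip_width: 0.0353
```

Run:
```python
from h import *
cmd(down(YAW),(.513,-.2573,.157))
snap('scene','s4.png'); c=cal('wrist'); snap('wrist','w4.png')
np.savez('w4.npz',**c)
a=cv2.imread('pics/s4.png');b=cv2.imread('pics/w4.png')
cv2.imwrite('pics/c4.png',np.hstack([cv2.resize(a[170:320,90:250],None,fx=2.5,fy=2.5,interpolation=3),cv2.resize(b[210:360,230:390],None,fx=2.5,fy=2.5,interpolation=3)]))
```

```text
t 5.1 tcp [ 0.5132 -0.2578  0.157 ] w 0.0353 F [-1.5  0.1  2. ] q [ 0.02  0.42  0.43  1.9  -0.22  0.87  2.4 ]
lin mm [ 0.1  0.5 -0. ] dr deg [-0.  0. -0.]
```

View pics/c4.png

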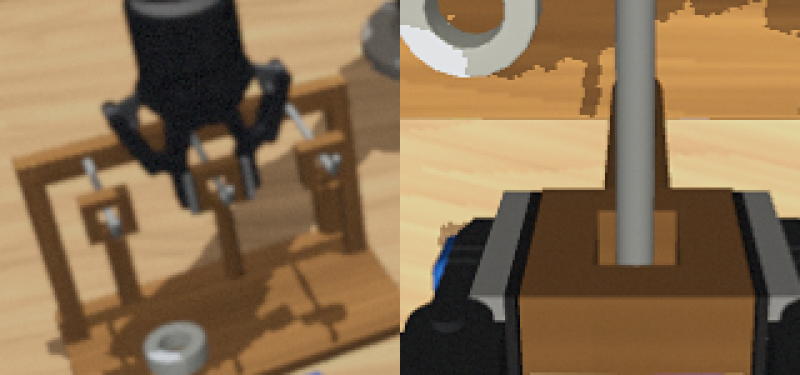

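```bash
cat >> h.py <<'E'
XH=np.array([np.cos(YAW),np.sin(YAW),0]);ZH=np.array([0,0,1.])
O0=np.array([.5132,-.2578,.174]); GR=.017
B=O0+.0375*XH+.006*ZH
def wp(s,tilt,off=0):
    "s along wire from bend (m), tilt deg, off along plate-up"
    d=XH if s<0 else XH*np.cos(np.radians(55))+ZH*np.sin(np.radians(55))
    R=down(YAW,tilt); O=B+s*d-off*R[:,2]
    return R,O+GR*R[:,2]
def plan(wps):
    p,R=st()
    for w in wps:
        Rt,pt=wp(*w)
        print(w,'lin mm',(R.T@(pt-p)*1000).round(1).tolist(),'dr',np.degrees(Ro.from_matrix(R.T@Rt).as_rotvec()).round(1).tolist())
        p,R=pt,Rt
E
python3 - <<'E'
from h import *
plan([(-.0375,0),(-.028,0),(-.020,2),(-.015,5),(-.010,10),(-.005,17,.001),(-.001,24,.002),(.003,30,.0015),(.007,35,.001),(.014,36),(.022,36),(.03,36),(.04,36)])
E
```

```text
t 5.2 tcp [ 0.5132 -0.2578  0.157 ] w 0.0351 F [0.1 0.3 0.1] q [ 0.02  0.42  0.43  1.9  -0.22  0.87  2.4 ]
(-0.0375, 0) lin mm [0.0, -0.0, -6.0] dr [-0.0, 0.0, -0.0]
(-0.028, 0) lin mm [-9.5, -0.0, 0.0] dr [0.0, 0.0, 0.0]
(-0.02, 2) lin mm [-8.6, 0.0, -0.0] dr [0.0, -2.0, -0.0]
(-0.015, 5) lin mm [-5.9, -0.0, 0.2] dr [-0.0, -3.0, -0.0]
(-0.01, 10) lin mm [-6.5, -0.0, 0.4] dr [0.0, -5.0, 0.0]
(-0.005, 17, 0.001) lin mm [-6.9, -0.0, -0.3] dr [0.0, -7.0, 0.0]
(-0.001, 24, 0.002) lin mm [-5.7, 0.0, 0.1] dr [-0.0, -7.0, -0.0]
(0.003, 30, 0.0015) lin mm [-5.1, 0.0, -0.7] dr [0.0, -6.0, 0.0]
(0.007, 35, 0.001) lin mm [-5.0, -0.0, -1.3] dr [-0.0, -5.0, 0.0]
(0.014, 36) lin mm [-6.9, -0.0, -1.4] dr [0.0, -1.0, -0.0]
(0.022, 36) lin mm [-7.6, 0.0, -2.6] dr [0.0, 0.0, 0.0]
(0.03, 36) lin mm [-7.6, -0.0, -2.6] dr [0.0, 0.0, 0.0]
(0.04, 36) lin mm [-9.5, 0.0, -3.3] dr [0.0, 0.0, 0.0]
```

Call:
{"name": "drive_tool", "arguments": {
  "commands": [
    {"linear": [0,0,-0.003],"dr": [0,0,0],"jaw": 1},
    {"linear": [0,0,-0.003],"dr": [0,0,0],"jaw": 1},
    {"linear": [-0.003,0,0],"dr": [0,0,0],"jaw": 1},
    {"linear": [-0.004,0,0],"dr": [0,0,0],"jaw": 1},
    {"linear": [0,0,0],"dr": [0,0,0],"jaw": 1}
  ]
}}

```text
clock: 5.82
tcp_pos: [0.5206, -0.2554, 0.1631]
orientation: [-0.417, 3.114, -0.0]
contact_force: [0.2, -0.3, -0.5]
grip_width: 0.0351
```

Run:
```python
from h import *
plan([(-.028,0),(-.020,0)])
```

```text
t 5.83 tcp [ 0.5206 -0.2554  0.1631] w 0.0351 F [ 0.2 -0.3 -0.5] q [ 0.01  0.42  0.43  1.88 -0.22  0.89  2.39]
(-0.028, 0) lin mm [-1.7, -0.4, 0.1] dr [-0.0, 0.0, 0.0]
(-0.02, 0) lin mm [-8.0, 0.0, 0.0] dr [0.0, 0.0, 0.0]
```

Call:
{"name": "drive_tool", "arguments": {
  "commands": [
    {"linear": [-0.004,0,0],"dr": [0,0,0],"jaw": 1},
    {"linear": [-0.004,0,0],"dr": [0,0,0],"jaw": 1},
    {"linear": [0,0,0],"dr": [0,0,0],"jaw": 1}
  ]
}}

```text
clock: 6.2
tcp_pos: [0.5289, -0.253, 0.1629]
orientation: [0.418, -3.114, -0.0]
contact_force: [-0.7, -0.8, 0.2]
grip_width: 0.0349
```

Run:
```python
from h import *
c=cal('wrist'); snap('wrist','w5.png'); snap('scene','s5.png')
plan([(-.020,2),(-.015,5),(-.010,10),(-.005,17,.001),(-.001,24,.002)])
a=cv2.imread('pics/s5.png');b=cv2.imread('pics/w5.png')
for X in (B+np.array([0,0,0]),B+.022*(XH*np.cos(np.radians(55))+ZH*np.sin(np.radians(55)))):
    q=proj(c,X)[0];print(q); cv2.circle(b,tuple(int(round(v)) for v in q),1,(255,255,0),-1)
cv2.imwrite('pics/c5.png',np.hstack([cv2.resize(a[170:320,90:250],None,fx=2.5,fy=2.5,interpolation=3),cv2.resize(b[210:410,230:390],None,fx=2.5,fy=2.5,interpolation=3)[-375:]]))
```

```text
t 6.3 tcp [ 0.5285 -0.2532  0.1629] w 0.0353 F [ 0.7 -0.4 -0.7] q [ 0.01  0.43  0.43  1.86 -0.22  0.9   2.38]
(-0.02, 2) lin mm [-2.1, -0.4, -0.2] dr [0.0, -2.0, 0.0]
(-0.015, 5) lin mm [-5.9, -0.0, 0.2] dr [-0.0, -3.0, -0.0]
(-0.01, 10) lin mm [-6.5, -0.0, 0.4] dr [0.0, -5.0, 0.0]
(-0.005, 17, 0.001) lin mm [-6.9, -0.0, -0.3] dr [0.0, -7.0, 0.0]
(-0.001, 24, 0.002) lin mm [-5.7, 0.0, 0.1] dr [-0.0, -7.0, -0.0]
[320.45460467 359.73198747]
[320.09588779 412.32522817]
```

View pics/c5.png

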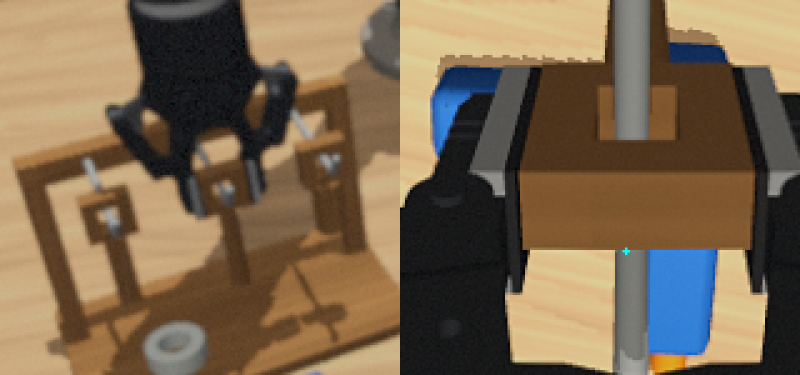

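Call:
{"name": "drive_tool", "arguments": {
  "commands": [
    {"linear": [-0.002,-0.0007,0],"dr": [0,-2,0],"jaw": 1},
    {"linear": [-0.003,0,0],"dr": [0,-1.5,0],"jaw": 1},
    {"linear": [-0.003,0,0],"dr": [0,-1.5,0],"jaw": 1},
    {"linear": [-0.003,0,0.0002],"dr": [0,-2.5,0],"jaw": 1},
    {"linear": [-0.003,0,0.0002],"dr": [0,-2.5,0],"jaw": 1},
    {"linear": [0,0,0],"dr": [0,0,0],"jaw": 1}
  ]
}}

```text
clock: 7.05
tcp_pos: [0.542, -0.2509, 0.1638]
orientation: [-0.39, 2.932, 0.036]
contact_force: [0.3, -0.1, -0.4]
grip_width: 0.0351
```

Run:
```python
from h import *
plan([(-.010,10),(-.005,17,.001),(-.001,24,.002),(.003,30,.0015)])
```

```text
t 7.05 tcp [ 0.542  -0.2509  0.1638] w 0.0351 F [ 0.3 -0.1 -0.4] q [ 0.1   0.37  0.36  1.94 -0.37  0.74  2.53]
(-0.01, 10) lin mm [-0.8, 0.9, 0.7] dr [-0.0, 0.6, -0.1]
(-0.005, 17, 0.001) lin mm [-6.9, -0.0, -0.3] dr [0.0, -7.0, 0.0]
(-0.001, 24, 0.002) lin mm [-5.7, 0.0, 0.1] dr [-0.0, -7.0, -0.0]
(0.003, 30, 0.0015) lin mm [-5.1, 0.0, -0.7] dr [0.0, -6.0, 0.0]
```

Call:
{"name": "drive_tool", "arguments": {
  "commands": [
    {"linear": [-0.004,0.0005,0.0003],"dr": [0,-3.2,0],"jaw": 1},
    {"linear": [-0.0037,0.0003,0],"dr": [0,-3.2,0],"jaw": 1},
    {"linear": [0,0,0],"dr": [0,0,0],"jaw": 1}
  ]
}}

```text
clock: 7.42
tcp_pos: [0.5497, -0.248, 0.1656]
orientation: [-0.375, 2.82, 0.056]
contact_force: [-1.5, 0.1, -0.8]
grip_width: 0.0349
```

Run:
```python
from h import *
plan([(-.005,17,.001),(-.001,24,.002),(.003,30,.0015)])
```

```text
t 7.42 tcp [ 0.5497 -0.248   0.1656] w 0.0349 F [-1.5  0.1 -0.8] q [ 0.18  0.35  0.29  1.99 -0.5   0.65  2.66]
(-0.005, 17, 0.001) lin mm [0.9, 0.1, 0.6] dr [-0.1, 0.1, -0.1]
(-0.001, 24, 0.002) lin mm [-5.7, 0.0, 0.1] dr [-0.0, -7.0, -0.0]
(0.003, 30, 0.0015) lin mm [-5.1, 0.0, -0.7] dr [0.0, -6.0, 0.0]
```

Run:
```python
from h import *
plan([(-.010,10),(-.015,5),(-.02,0),(-.03,0)])
```

```text
t 7.42 tcp [ 0.5497 -0.248   0.1656] w 0.0349 F [-1.5  0.1 -0.8] q [ 0.18  0.35  0.29  1.99 -0.5   0.65  2.66]
(-0.01, 10) lin mm [7.8, 0.1, 0.0] dr [-0.1, 7.1, -0.1]
(-0.015, 5) lin mm [6.4, 0.0, -0.9] dr [-0.0, 5.0, -0.0]
(-0.02, 0) lin mm [6.5, -0.0, -0.5] dr [0.0, 5.0, 0.0]
(-0.03, 0) lin mm [10.0, -0.0, 0.0] dr [0.0, 0.0, 0.0]
```

Call:
{"name": "drive_tool", "arguments": {
  "commands": [
    {"linear": [0.004,0,0],"dr": [0,3.6,0],"jaw": 1},
    {"linear": [0.0039,0,0],"dr": [0,3.6,0],"jaw": 1},
    {"linear": [0.0032,0,-0.0005],"dr": [0,2.5,0],"jaw": 1},
    {"linear": [0.0032,0,-0.0004],"dr": [0,2.5,0],"jaw": 1},
    {"linear": [0.0032,0,-0.0002],"dr": [0,2.5,0],"jaw": 1},
    {"linear": [0.0032,0,-0.0002],"dr": [0,2.5,0],"jaw": 1},
    {"linear": [0.004,0,0],"dr": [0,0,0],"jaw": 1},
    {"linear": [0.003,0,0],"dr": [0,0,0],"jaw": 1}
  ]
}}

```text
clock: 8.43
tcp_pos: [0.5248, -0.2551, 0.1649]
orientation: [0.415, -3.095, 0.014]
contact_force: [0.7, -0.5, -0.3]
grip_width: 0.0352
```

Run:
```python
from h import *
plan([(-.03,0)])
cmd(down(YAW),O0+.0075*XH-.017*ZH)
```

```text
t 8.43 tcp [ 0.5248 -0.2551  0.1649] w 0.0352 F [ 0.7 -0.5 -0.3] q [-0.    0.43  0.44  1.86 -0.2   0.91  2.37]
(-0.03, 0) lin mm [4.4, 0.5, 2.0] dr [-0.4, -1.1, 0.0]
t 8.43 tcp [ 0.5248 -0.2551  0.1649] w 0.0352 F [ 0.7 -0.5 -0.3] q [-0.    0.43  0.44  1.86 -0.2   0.91  2.37]
lin mm [4.3 0.5 8. ] dr deg [-0.4 -1.1  0. ]
```

Call:
{"name": "drive_tool", "arguments": {
  "commands": [
    {"linear": [0.002,0.0005,0.003],"dr": [-0.4,-1.1,0],"jaw": 1},
    {"linear": [0.001,0,0.003],"dr": [0,0,0],"jaw": 1},
    {"linear": [0,0,0.0018],"dr": [0,0,0],"jaw": 1},
    {"linear": [0,0,0],"dr": [0,0,0],"jaw": 0.7},
    {"linear": [0,0,0],"dr": [0,0,0],"jaw": 0.3},
    {"linear": [0,0,0],"dr": [0,0,0],"jaw": 0.3},
    {"linear": [0,0,0],"dr": [0,0,0],"jaw": 0.3}
  ]
}}

```text
clock: 9.3
tcp_pos: [0.5208, -0.2563, 0.1571]
orientation: [-0.414, 3.113, 0.002]
contact_force: [-0.6, -0.1, -0.3]
grip_width: 0.0596
```

Call:
{"name": "drive_tool", "arguments": {
  "commands": [
    {"linear": [0,0,-0.01],"dr": [0,0,0],"jaw": 0.3},
    {"linear": [0,0,-0.03],"dr": [0,0,0],"jaw": 0.3},
    {"linear": [0,0,-0.04],"dr": [0,0,0],"jaw": 0.3},
    {"linear": [0,0,-0.02],"dr": [0,0,10],"jaw": 0.3},
    {"linear": [0,0,0],"dr": [0,0,10],"jaw": 0.3},
    {"linear": [0,0,0],"dr": [0,0,10],"jaw": 0.3},
    {"linear": [0,0,0],"dr": [0,0,10],"jaw": 0.3},
    {"linear": [0,0,0],"dr": [0,0,10],"jaw": 0.3}
  ]
}}

```text
clock: 10.3
tcp_pos: [0.5213, -0.2574, 0.2663]
orientation: [0.981, 2.978, 0.004]
contact_force: [-0.0, -0.6, 0.4]
grip_width: 0.0597
```

Call:
{"name": "drive_tool", "arguments": {
  "commands": [
    {"linear": [0,0,0],"dr": [0,0,10],"jaw": 0.3},
    {"linear": [0,0,0],"dr": [0,0,10],"jaw": 0.3},
    {"linear": [0,0,0],"dr": [0,0,10],"jaw": 0.3},
    {"linear": [0,0,0],"dr": [0,0,10],"jaw": 0.3},
    {"linear": [0,0,0],"dr": [0,0,10],"jaw": 0.3},
    {"linear": [0,0,0],"dr": [0,0,10],"jaw": 0.3},
    {"linear": [0,0,0],"dr": [0,0,10],"jaw": 0.3},
    {"linear": [0,0,0],"dr": [0,0,10],"jaw": 0.3}
  ]
}}

```text
clock: 11.3
tcp_pos: [0.5221, -0.2574, 0.2725]
orientation: [2.705, 1.588, 0.02]
contact_force: [-0.7, 0.2, -0.3]
grip_width: 0.0598
```

Run:
```python
from h import *
F=np.diag([-1.,-1,1])
cmd(down(YAW)@F,(.52,-.256,.24))
```

```text
t 11.3 tcp [ 0.5221 -0.2574  0.2725] w 0.0598 F [-0.7  0.2 -0.3] q [-0.39  0.41  1.    1.79 -0.39  1.14  0.23]
lin mm [-0.  -2.9 32.5] dr deg [ 0.4 -0.7 45.6]
```

Call:
{"name": "drive_tool", "arguments": {
  "commands": [
    {"linear": [0,0,0],"dr": [0,0,9.5],"jaw": 0.3},
    {"linear": [0,0,0],"dr": [0,0,9.5],"jaw": 0.3},
    {"linear": [0,0,0],"dr": [0,0,9.5],"jaw": 0.3},
    {"linear": [0,0,0],"dr": [0,0,9.5],"jaw": 0.3},
    {"linear": [0,0,0],"dr": [0.4,-0.6,6.6],"jaw": 0.3},
    {"linear": [0,0,0],"dr": [0,0,0],"jaw": 0.3}
  ]
}}

```text
clock: 12.05
tcp_pos: [0.5231, -0.2565, 0.2764]
orientation: [-3.109, -0.406, -0.01]
contact_force: [-1.1, -0.1, 0.4]
grip_width: 0.0592
```

Run:
```python
from h import *
F=np.diag([-1.,-1,1])
cmd(down(YAW)@F,(.52,-.256,.24))
c=cal('wrist'); snap('wrist','w6.png'); np.savez('w6.npz',**c)
```

```text
t 12.05 tcp [ 0.5231 -0.2565  0.2764] w 0.0592 F [-1.1 -0.1  0.4] q [-0.49  0.52  1.21  1.78 -0.53  1.21 -0.44]
lin mm [-3.2 -1.1 36.4] dr deg [-0.3 -0.4 -0.4]
```

View pics/w6.png

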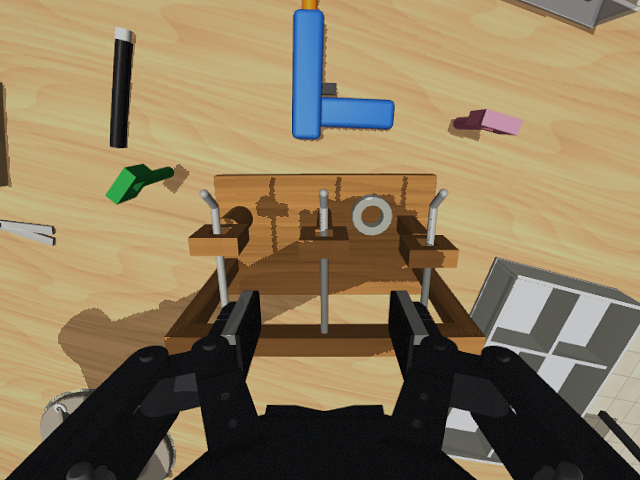

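Run:
```python
import cv2
a=cv2.imread('pics/w6.png')
cv2.imwrite('pics/w6c.png',cv2.resize(a[180:280,265:395],None,fx=6,fy=6,interpolation=cv2.INTER_NEAREST))
```

```text
(no output)
```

View pics/w6c.png

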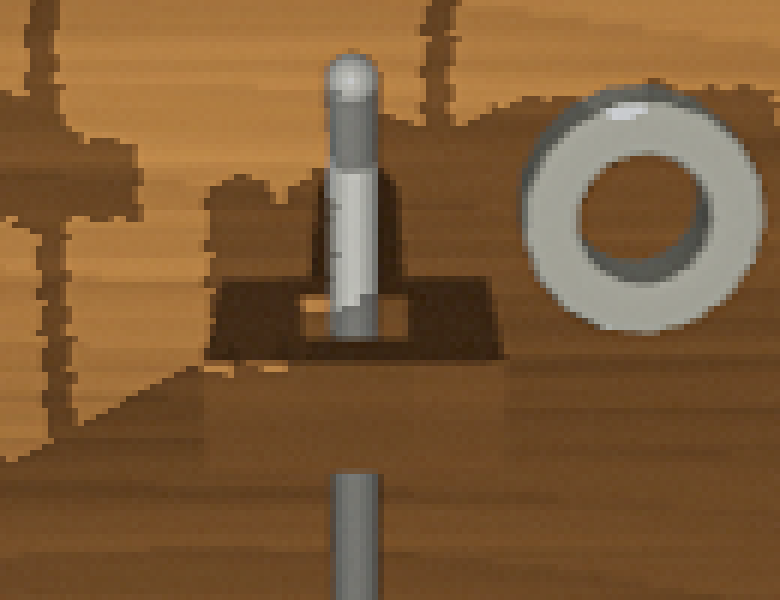

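```bash
cat >> h.py <<'E'
FL=np.diag([-1.,-1,1])
_down=down
def downf(yaw,tilt=0): return _down(yaw,tilt)@FL
E
python3 - <<'E'
from h import *
c=dict(np.load('w6.npz'))
f=lambda u,v:(u/6+265-.5,v/6+180-.5)
X=np.array([onz(c,f(*q),.192) for q in((204,362),(504,362),(504,472),(204,472))]);print(X.round(4)); m=X.mean(0);print('head',m)
t=onz(c,f(353,78),.198);b=onz(c,f(354,170),.18);print(t,b)
print('bend-head along x',(b-m)[:2]@XH[:2],'tip-head',(t-m)[:2]@XH[:2],'lat',(b-m)[:2]@[-XH[1],XH[0]],'headyaw',np.degrees(np.arctan2(*(X[0]-X[1])[[1,0]]))-90)
cmd(downf(YAW),(m[0],m[1],.24))
E
```

```text
[[ 0.5206 -0.2366  0.192 ]
 [ 0.5299 -0.2712  0.192 ]
 [ 0.5164 -0.2751  0.192 ]
 [ 0.5069 -0.2399  0.192 ]]
head [ 0.51846151 -0.25566477  0.192     ]
[ 0.55945788 -0.24470992  0.198     ] [ 0.54522191 -0.24846712  0.18      ]
bend-head along x 0.027711304843662295 tip-head 0.042434246860536866 lat -9.462575720715872e-05 headyaw 15.028637089128935
t 12.1 tcp [ 0.523  -0.2566  0.2765] w 0.06 F [ 0.1 -0.3  0. ] q [-0.49  0.52  1.21  1.78 -0.53  1.21 -0.44]
lin mm [-4.4 -1.9 36.5] dr deg [-0.3 -0.4 -0.3]
```

Call:
{"name": "drive_tool", "arguments": {
  "commands": [
    {"linear": [-0.0044,-0.0019,0.015],"dr": [-0.3,-0.4,-0.3],"jaw": 0.3},
    {"linear": [0,0,0.03],"dr": [0,0,0],"jaw": 0.3},
    {"linear": [0,0,0.03],"dr": [0,0,0],"jaw": 0.3},
    {"linear": [0,0,0.015],"dr": [0,0,0],"jaw": 0.3},
    {"linear": [0,0,0],"dr": [0,0,0],"jaw": 0.3}
  ]
}}

```text
clock: 12.72
tcp_pos: [0.5167, -0.2548, 0.1822]
orientation: [-3.11, -0.429, -0.001]
contact_force: [0.6, -0.3, 0.4]
grip_width: 0.0598
```

Run:
```python
from h import *
cmd(downf(YAW),(.519,-.2557,.157))
```

```text
t 12.72 tcp [ 0.5167 -0.2548  0.1822] w 0.0598 F [ 0.6 -0.3  0.4] q [-0.42  0.61  1.1   1.89 -0.63  1.04 -0.35]
lin mm [ 2.   1.6 25.2] dr deg [-0.1 -0.   0.4]
```

Call:
{"name": "drive_tool", "arguments": {
  "commands": [
    {"linear": [0.001,0.0008,0.012],"dr": [0,0,0.3],"jaw": 0.3},
    {"linear": [0.001,0.0008,0.012],"dr": [0,0,0],"jaw": 0.3},
    {"linear": [0,0,0],"dr": [0,0,0],"jaw": 0.3}
  ]
}}

```text
clock: 13.1
tcp_pos: [0.5202, -0.2563, 0.1581]
orientation: [-3.113, -0.421, -0.004]
contact_force: [0.2, -0.0, 0.3]
grip_width: 0.0598
```

Run:
```python
from h import *
cmd(downf(YAW),(.519,-.2557,.157))
```

```text
t 13.1 tcp [ 0.5202 -0.2563  0.1581] w 0.0598 F [ 0.2 -0.   0.3] q [-0.39  0.64  1.06  1.91 -0.67  1.   -0.33]
lin mm [-1.  -0.9  1.1] dr deg [-0.  -0.2  0.2]
```

Call:
{"name": "drive_tool", "arguments": {
  "commands": [
    {"linear": [-0.0005,-0.0003,0.001],"dr": [0,-0.2,0],"jaw": 0.6},
    {"linear": [0,0,0],"dr": [0,0,0],"jaw": 0.8},
    {"linear": [0,0,0],"dr": [0,0,0],"jaw": 1},
    {"linear": [0,0,0],"dr": [0,0,0],"jaw": 1},
    {"linear": [0,0,0],"dr": [0,0,0],"jaw": 1}
  ],
  "force": 70
}}

```text
clock: 13.72
tcp_pos: [0.5201, -0.2566, 0.1579]
orientation: [3.112, 0.422, 0.0]
contact_force: [0.9, -0.1, 0.7]
grip_width: 0.035
```

Run:
```python
from h import *
cmd(downf(YAW),(.519,-.2557,.157))
c=cal('wrist'); snap('wrist','w7.png'); np.savez('w7.npz',**c)
a=cv2.imread('pics/w7.png');cv2.imwrite('pics/w7c.png',cv2.resize(a[140:340,225:425],None,fx=3,fy=3,interpolation=3))
```

```text
t 13.72 tcp [ 0.5201 -0.2566  0.1579] w 0.035 F [ 0.9 -0.1  0.7] q [-0.39  0.64  1.06  1.91 -0.66  1.   -0.33]
lin mm [-0.8 -1.1  0.9] dr deg [ 0.  -0.   0.2]
```

View pics/w7c.png

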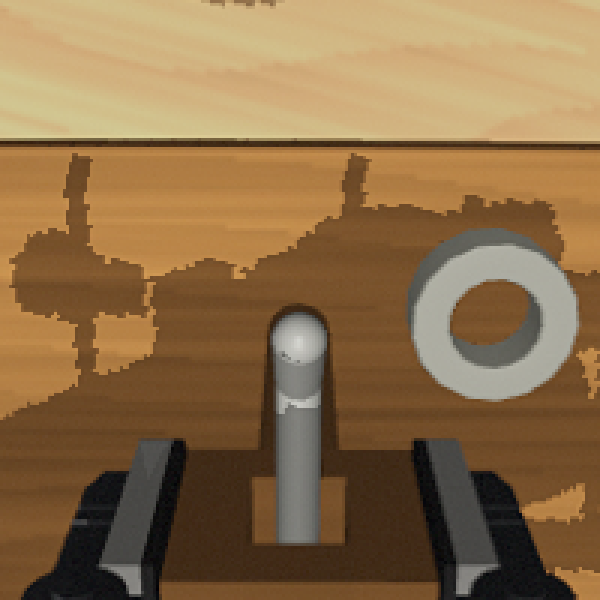

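```bash
cat >> h.py <<'E'
O0=np.array([.5201,-.2566,.174]); GR=.0161
B=O0+.029*XH+.006*ZH
down=downf
E
python3 - <<'E'
from h import *
plan([(-.029,0),(-.020,0),(-.015,5),(-.010,10),(-.005,17,.001)])
E
```

```text
t 13.78 tcp [ 0.5201 -0.2565  0.1579] w 0.0349 F [-0.3 -0.1 -0.4] q [-0.39  0.64  1.06  1.91 -0.66  1.   -0.33]
(-0.029, 0) lin mm [0.0, 0.1, -6.0] dr [0.0, -0.0, 0.2]
(-0.02, 0) lin mm [9.0, -0.0, 0.0] dr [0.0, 0.0, 0.0]
(-0.015, 5) lin mm [6.4, 0.0, -0.1] dr [0.0, 5.0, -0.0]
(-0.01, 10) lin mm [6.4, -0.0, 0.4] dr [-0.0, 5.0, 0.0]
(-0.005, 17, 0.001) lin mm [6.8, -0.0, -0.2] dr [-0.0, 7.0, 0.0]
```

Call:
{"name": "drive_tool", "arguments": {
  "commands": [
    {"linear": [0,0,-0.003],"dr": [0,0,0.2],"jaw": 1},
    {"linear": [0,0,-0.003],"dr": [0,0,0],"jaw": 1},
    {"linear": [0.0035,0,0],"dr": [0,0,0],"jaw": 1},
    {"linear": [0.0035,0,0],"dr": [0,0,0],"jaw": 1},
    {"linear": [0.003,0,0],"dr": [0,2,0],"jaw": 1},
    {"linear": [0.003,0,0],"dr": [0,2,0],"jaw": 1},
    {"linear": [0,0,0],"dr": [0,0,0],"jaw": 1}
  ]
}}

```text
clock: 14.65
tcp_pos: [0.5333, -0.253, 0.1645]
orientation: [-3.103, -0.414, -0.117]
contact_force: [-0.6, -0.5, -0.5]
grip_width: 0.0351
```

Run:
```python
from h import *
plan([(-.015,5),(-.010,10),(-.005,17,.001),(-.001,24,.002)])
```

```text
t 14.65 tcp [ 0.5333 -0.253   0.1645] w 0.0351 F [-0.6 -0.5 -0.5] q [-0.38  0.6   1.05  1.92 -0.71  0.97 -0.31]
(-0.015, 5) lin mm [1.7, -0.0, 0.7] dr [0.1, 0.7, -0.1]
(-0.01, 10) lin mm [6.4, -0.0, 0.4] dr [-0.0, 5.0, 0.0]
(-0.005, 17, 0.001) lin mm [6.8, -0.0, -0.2] dr [-0.0, 7.0, 0.0]
(-0.001, 24, 0.002) lin mm [5.5, 0.0, 0.1] dr [0.0, 7.0, -0.0]
```

Call:
{"name": "drive_tool", "arguments": {
  "commands": [
    {"linear": [0.0027,0,0.0005],"dr": [0,2,0],"jaw": 1},
    {"linear": [0.0027,0,0.0005],"dr": [0,2,0],"jaw": 1},
    {"linear": [0.0027,0,0],"dr": [0,2,0],"jaw": 1},
    {"linear": [0.0027,0,-0.0001],"dr": [0,2.5,0],"jaw": 1},
    {"linear": [0.0027,0,-0.0001],"dr": [0,2.8,0],"jaw": 1},
    {"linear": [0,0,0],"dr": [0,0,0],"jaw": 1}
  ]
}}

```text
clock: 15.4
tcp_pos: [0.5461, -0.2499, 0.1662]
orientation: [-3.048, -0.403, -0.438]
contact_force: [-0.2, -0.0, -0.3]
grip_width: 0.0354
```

Run:
```python
from h import *
plan([(-.005,17,.001),(-.001,24,.002),(.003,30,.0015),(.007,35,.001)])
```

```text
t 15.4 tcp [ 0.5461 -0.2499  0.1662] w 0.0354 F [-0.2 -0.  -0.3] q [-0.3   0.49  0.95  2.01 -0.88  0.82 -0.13]
(-0.005, 17, 0.001) lin mm [1.3, -0.4, 1.0] dr [0.1, 0.7, -0.2]
(-0.001, 24, 0.002) lin mm [5.5, 0.0, 0.1] dr [0.0, 7.0, -0.0]
(0.003, 30, 0.0015) lin mm [5.0, -0.0, -0.7] dr [-0.0, 6.0, 0.0]
(0.007, 35, 0.001) lin mm [4.9, 0.0, -1.2] dr [0.0, 5.0, 0.0]
```

Call:
{"name": "drive_tool", "arguments": {
  "commands": [
    {"linear": [0.0033,-0.0003,0.0006],"dr": [0,3.7,0],"jaw": 1},
    {"linear": [0.0033,0,0.0003],"dr": [0,3.7,0],"jaw": 1},
    {"linear": [0,0,0],"dr": [0,0,0],"jaw": 1}
  ]
}}

```text
clock: 15.78
tcp_pos: [0.5532, -0.2477, 0.1677]
orientation: [-2.997, -0.398, -0.634]
contact_force: [0.6, 0.4, 0.6]
grip_width: 0.0348
```

Run:
```python
from h import *
plan([(-.001,24,.002),(.003,30,.0015),(.007,35,.001)])
c=cal('wrist'); snap('wrist','w8.png'); np.savez('w7.npz',**c);snap('scene','s8.png')
a=cv2.imread('pics/w8.png');b=cv2.imread('pics/s8.png')
cv2.imwrite('pics/c8.png',np.hstack([cv2.resize(a[200:360,245:405],None,fx=2.5,fy=2.5,interpolation=3),cv2.resize(b[160:320,90:250],None,fx=2.5,fy=2.5,interpolation=3)]))
```

```text
t 15.78 tcp [ 0.5532 -0.2477  0.1677] w 0.0348 F [0.6 0.4 0.6] q [-0.21  0.44  0.86  2.07 -1.04  0.75  0.03]
(-0.001, 24, 0.002) lin mm [-0.7, -0.1, 0.3] dr [0.1, 0.1, -0.1]
(0.003, 30, 0.0015) lin mm [5.0, -0.0, -0.7] dr [-0.0, 6.0, 0.0]
(0.007, 35, 0.001) lin mm [4.9, 0.0, -1.2] dr [0.0, 5.0, 0.0]
```

View pics/c8.png

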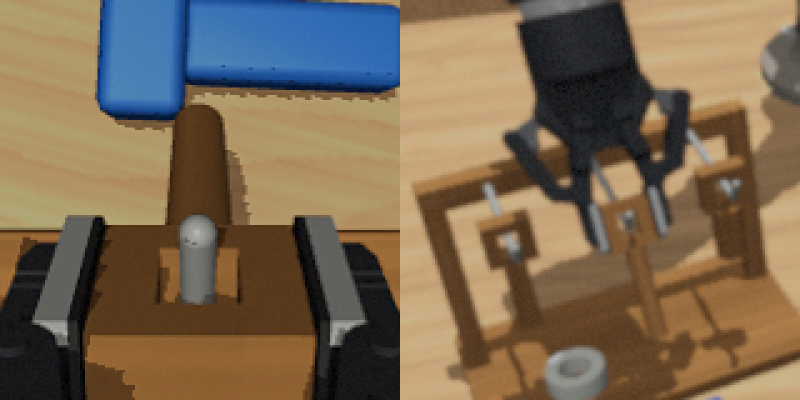

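Run:
```python
from h import *
plan([(.003,28,.0017),(.008,29,.0008),(.014,29),(.022,29),(.03,29),(.042,29)])
```

```text
t 15.88 tcp [ 0.5541 -0.2473  0.1678] w 0.0347 F [ 0.4  0.5 -0.8] q [-0.21  0.44  0.86  2.07 -1.04  0.75  0.03]
(0.003, 28, 0.0017) lin mm [2.8, -0.0, -0.9] dr [0.2, 4.2, 0.0]
(0.008, 29, 0.0008) lin mm [4.7, -0.0, -1.4] dr [-0.0, 1.0, 0.0]
(0.014, 29) lin mm [5.4, 0.0, -1.8] dr [0.0, 0.0, 0.0]
(0.022, 29) lin mm [7.2, -0.0, -3.5] dr [0.0, 0.0, 0.0]
(0.03, 29) lin mm [7.2, 0.0, -3.5] dr [0.0, 0.0, 0.0]
(0.042, 29) lin mm [10.8, 0.0, -5.3] dr [0.0, 0.0, 0.0]
```

Call:
{"name": "drive_tool", "arguments": {
  "commands": [
    {"linear": [0.0016,0,-0.0004],"dr": [0,2.1,0],"jaw": 1},
    {"linear": [0.0016,0,-0.0005],"dr": [0,2.1,0],"jaw": 1},
    {"linear": [0.002,0,-0.0006],"dr": [0,0.5,0],"jaw": 1},
    {"linear": [0.002,0,-0.0007],"dr": [0,0.5,0],"jaw": 1},
    {"linear": [0,0,0],"dr": [0,0,0],"jaw": 1}
  ]
}}

```text
clock: 16.5
tcp_pos: [0.5626, -0.2445, 0.1733]
orientation: [-2.955, -0.405, -0.763]
contact_force: [-1.0, 0.4, -1.2]
grip_width: 0.0349
```

Run:
```python
from h import *
plan([(.008,29,.0008),(.014,29),(.022,29),(.03,29),(.042,29)])
c=cal('wrist'); snap('wrist','w9.png');snap('scene','s9.png')
a=cv2.imread('pics/w9.png');b=cv2.imread('pics/s9.png')
cv2.imwrite('pics/c9.png',np.hstack([cv2.resize(a[200:360,245:405],None,fx=2.5,fy=2.5,interpolation=3),cv2.resize(b[160:320,90:250],None,fx=2.5,fy=2.5,interpolation=3)]))
```

```text
t 16.5 tcp [ 0.5626 -0.2445  0.1733] w 0.0349 F [-1.   0.4 -1.2] q [-0.15  0.41  0.8   2.1  -1.16  0.72  0.16]
(0.008, 29, 0.0008) lin mm [-2.8, 0.5, -1.4] dr [0.1, 0.1, 0.4]
(0.014, 29) lin mm [5.4, 0.0, -1.8] dr [0.0, 0.0, 0.0]
(0.022, 29) lin mm [7.2, -0.0, -3.5] dr [0.0, 0.0, 0.0]
(0.03, 29) lin mm [7.2, 0.0, -3.5] dr [0.0, 0.0, 0.0]
(0.042, 29) lin mm [10.8, 0.0, -5.3] dr [0.0, 0.0, 0.0]
```

View pics/c9.png

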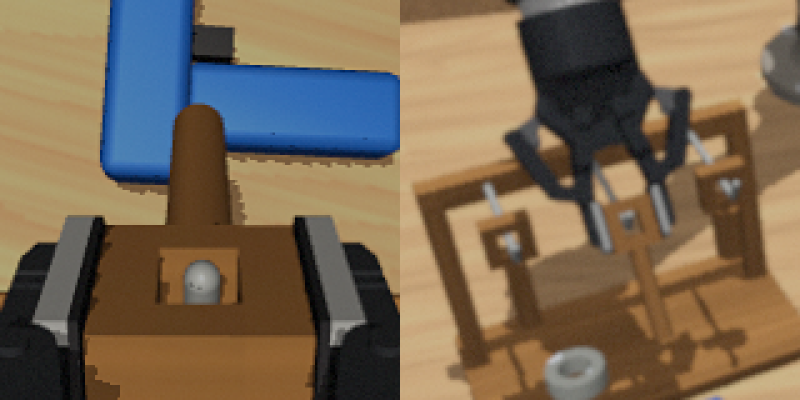

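Call:
{"name": "drive_tool", "arguments": {
  "commands": [
    {"linear": [0.0003,0.0003,-0.0018],"dr": [0,0,0.4],"jaw": 1},
    {"linear": [0.0023,0,-0.0016],"dr": [0,0,0],"jaw": 1},
    {"linear": [0.0024,0,-0.0012],"dr": [0,0,0],"jaw": 1},
    {"linear": [0,0,0],"dr": [0,0,0],"jaw": 1}
  ]
}}

```text
clock: 17.1
tcp_pos: [0.565, -0.244, 0.1803]
orientation: [-2.954, -0.394, -0.762]
contact_force: [1.0, 0.4, -1.2]
grip_width: 0.0355
```

Run:
```python
from h import *
plan([(.022,29),(.03,29),(.042,29)])
```

```text
t 17.1 tcp [ 0.565  -0.244   0.1803] w 0.0355 F [ 1.   0.4 -1.2] q [-0.17  0.41  0.81  2.09 -1.14  0.73  0.12]
(0.022, 29) lin mm [4.2, 0.3, -1.8] dr [0.1, 0.1, -0.0]
(0.03, 29) lin mm [7.2, 0.0, -3.5] dr [0.0, 0.0, 0.0]
(0.042, 29) lin mm [10.8, 0.0, -5.3] dr [0.0, 0.0, 0.0]
```

Call:
{"name": "drive_tool", "arguments": {
  "commands": [
    {"linear": [0.0022,0.0001,-0.0011],"dr": [0,0,0],"jaw": 1},
    {"linear": [0.0024,0.0001,-0.0012],"dr": [0,0,0],"jaw": 1},
    {"linear": [0.0024,0,-0.0012],"dr": [0,0,0],"jaw": 1},
    {"linear": [0.003,0,-0.0015],"dr": [0,0,0],"jaw": 1},
    {"linear": [0.003,0,-0.0015],"dr": [0,0,0],"jaw": 1},
    {"linear": [0,0,0],"dr": [0,0,0],"jaw": 1}
  ]
}}

```text
clock: 17.85
tcp_pos: [0.5737, -0.2419, 0.1932]
orientation: [-2.954, -0.394, -0.763]
contact_force: [0.8, -0.2, 0.6]
grip_width: 0.035
```

Run:
```python
from h import *
plan([(.03,29),(.042,29),(.055,29)])
c=cal('wrist'); snap('wrist','w10.png');snap('scene','s10.png')
a=cv2.imread('pics/w10.png');b=cv2.imread('pics/s10.png')
cv2.imwrite('pics/c10.png',np.hstack([cv2.resize(a[200:360,245:405],None,fx=2.5,fy=2.5,interpolation=3),cv2.resize(b[160:320,90:250],None,fx=2.5,fy=2.5,interpolation=3)]))
```

```text
t 17.85 tcp [ 0.5737 -0.2419  0.1932] w 0.035 F [ 0.8 -0.2  0.6] q [-0.19  0.4   0.83  2.07 -1.1   0.74  0.07]
(0.03, 29) lin mm [-2.7, 0.1, 1.6] dr [0.1, 0.1, -0.0]
(0.042, 29) lin mm [10.8, 0.0, -5.3] dr [0.0, 0.0, 0.0]
(0.055, 29) lin mm [11.7, 0.0, -5.7] dr [0.0, 0.0, 0.0]
```

View pics/c10.png

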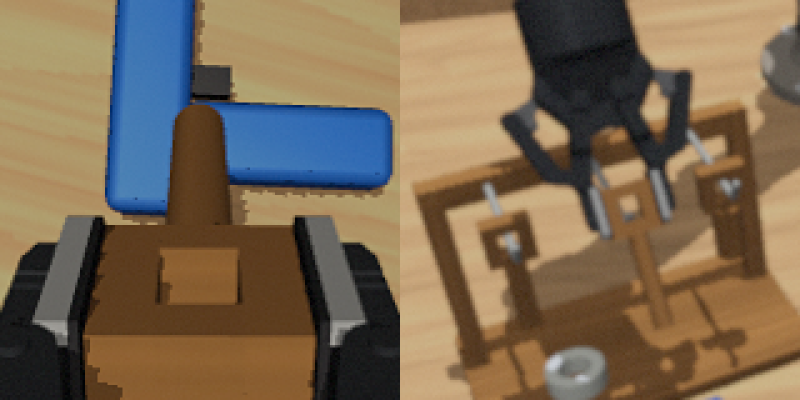

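Call:
{"name": "drive_tool", "arguments": {
  "commands": [
    {"linear": [0.006,0,-0.003],"dr": [0,0,0],"jaw": 1},
    {"linear": [0.008,0,-0.004],"dr": [0,0,0],"jaw": 1},
    {"linear": [0.012,0,-0.008],"dr": [0,0,0],"jaw": 1},
    {"linear": [0.015,0,-0.015],"dr": [0,0,0],"jaw": 1},
    {"linear": [0.015,0,-0.02],"dr": [0,0,0],"jaw": 1},
    {"linear": [0.015,0,-0.03],"dr": [0,-4,0],"jaw": 1},
    {"linear": [0.015,0,-0.03],"dr": [0,-4,0],"jaw": 1},
    {"linear": [0,0,0],"dr": [0,-4,0],"jaw": 1}
  ]
}}

```text
clock: 18.95
tcp_pos: [0.5978, -0.2357, 0.3384]
orientation: [-3.047, -0.399, -0.444]
contact_force: [-0.2, 0.4, -0.7]
grip_width: 0.035
```

Run:
```python
from h import *
H=np.array([.5115,.2057])
snap('scene','s11.png')
cmd(down(np.radians(4)),(.5115,.2057,.26))
```

```text
t 19.0 tcp [ 0.5992 -0.2337  0.3372] w 0.0348 F [3.3 1.6 0.2] q [-0.46  0.36  1.08  1.74 -0.6   1.09 -0.5 ]
lin mm [   7.2 -447.1   82.4] dr deg [ -1.6 -16.3  11.1]
```

View pics/s11.png

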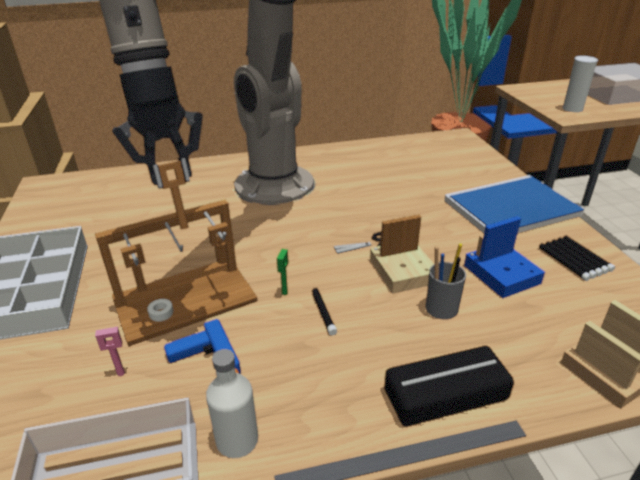

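Call:
{"name": "drive_tool", "arguments": {
  "commands": [
    {"linear": [0,-0.02,0],"dr": [-0.8,-8,3],"jaw": 1},
    {"linear": [0,-0.05,0.005],"dr": [-0.8,-8,4],"jaw": 1},
    {"linear": [0,-0.056,0.008],"dr": [0,0,4],"jaw": 1},
    {"linear": [0,-0.056,0.01],"dr": [0,0,0],"jaw": 1},
    {"linear": [0,-0.056,0.01],"dr": [0,0,0],"jaw": 1},
    {"linear": [0,-0.056,0.01],"dr": [0,0,0],"jaw": 1},
    {"linear": [0,-0.056,0.01],"dr": [0,0,0],"jaw": 1},
    {"linear": [0,-0.04,0.01],"dr": [0,0,0],"jaw": 1}
  ]
}}

```text
clock: 20.0
tcp_pos: [0.5613, 0.1622, 0.2685]
orientation: [3.127, 0.087, 0.013]
contact_force: [0.6, 0.8, -0.0]
grip_width: 0.035
```

Run:
```python
from h import *
cmd(down(np.radians(4)),(.5115,.2057,.22))
```

```text
t 20.0 tcp [0.5613 0.1622 0.2685] w 0.035 F [ 0.6  0.8 -0. ] q [-1.24  0.55  1.22  1.79 -0.54  1.19 -1.37]
lin mm [-47.7 -46.8  47.5] dr deg [ 0.8 -0.5 -0.8]
```

Call:
{"name": "drive_tool", "arguments": {
  "commands": [
    {"linear": [-0.022,-0.023,0],"dr": [0.4,-0.3,-0.4],"jaw": 1},
    {"linear": [-0.018,-0.019,0],"dr": [0.4,-0.2,-0.4],"jaw": 1},
    {"linear": [-0.004,-0.004,0.01],"dr": [0,0,0],"jaw": 1},
    {"linear": [0,0,0.02],"dr": [0,0,0],"jaw": 1},
    {"linear": [0,0,0.02],"dr": [0,0,0],"jaw": 1},
    {"linear": [0,0,0],"dr": [0,0,0],"jaw": 1}
  ]
}}

```text
clock: 20.75
tcp_pos: [0.5122, 0.2097, 0.2116]
orientation: [-3.139, -0.118, 0.003]
contact_force: [0.7, -0.1, -1.4]
grip_width: 0.0349
```

Run:
```python
from h import *
cmd(down(np.radians(4)),(.5115,.2057,.17))
c=cal('wrist'); snap('wrist','w12.png'); np.savez('w12.npz',**c)
print(proj(c,[(.5115,.2057,.034)]))
```

```text
t 20.75 tcp [0.5122 0.2097 0.2116] w 0.0349 F [ 0.7 -0.1 -1.4] q [-1.35  0.56  1.19  1.92 -0.59  1.08 -1.41]
lin mm [-1.   4.  41.6] dr deg [-0.   0.1  0.3]
[[329.50753535 211.43723764]]
```

View pics/w12.png

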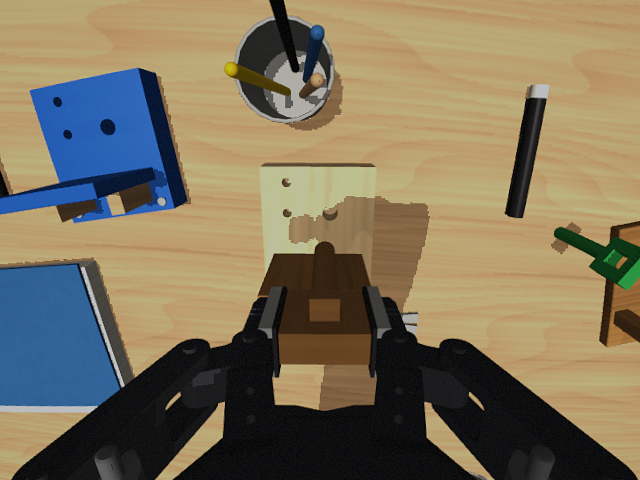

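Run:
```python
import cv2
a=cv2.imread('pics/w12.png')
cv2.imwrite('pics/w12c.png',cv2.resize(a[195:275,270:380],None,fx=7,fy=7,interpolation=cv2.INTER_NEAREST))
```

```text
(no output)
```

View pics/w12c.png

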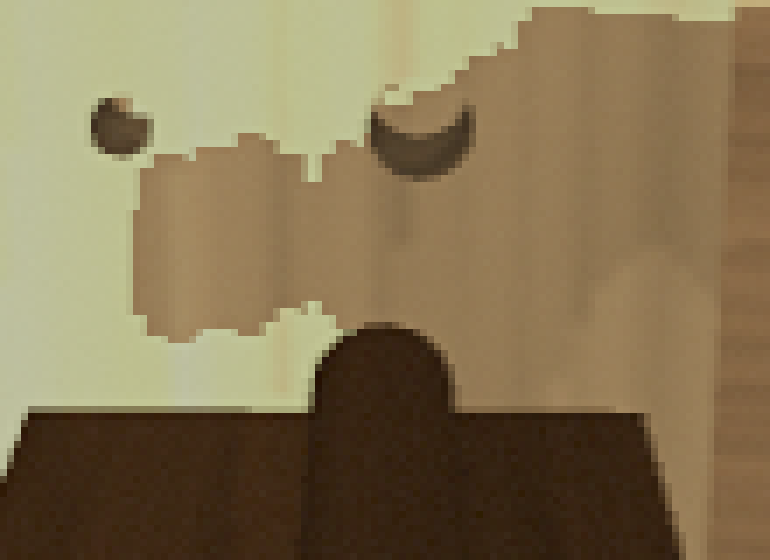

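Run:
```python
from h import *
c=dict(np.load('w12.npz'))
tcp=np.array([.5122,.2097,.2116]);R=down(np.radians(4.3))
h=onz(c,(329.6,213.1),.034);f=onz(c,(324.3,249.9),.1397)
print('hole',h,'foot',f,'foot in tool',(R.T@(f-tcp)*1e3).round(1))
print('width px->mm hole',np.linalg.norm(onz(c,(322.1,213),.034)-onz(c,(337.2,213),.034)),'foot',np.linalg.norm(onz(c,(314.5,250),.1397)-onz(c,(334.1,250),.1397)))
print('to do world',(h-f)*1e3)
p,R=st();print('in tool',(R.T@(h-f)*1e3).round(1))
```

```text
hole [0.50982909 0.20547374 0.034     ] foot [0.51103706 0.21071605 0.1397    ] foot in tool [-1.1 -1.1 71.9]
width px->mm hole 0.014839126068018477 foot 0.013402178206387358
to do world [  -1.20797427   -5.24231573 -105.7       ]
t 20.8 tcp [0.5129 0.2097 0.2125] w 0.0349 F [ 0.3 -0.4 -0.5] q [-1.35  0.56  1.2   1.92 -0.59  1.08 -1.41]
in tool [ -1.6   5.3 105.7]
```

Call:
{"name": "drive_tool", "arguments": {
  "commands": [
    {"linear": [-0.0008,0.003,0.015],"dr": [0,0.1,0.3],"jaw": 1},
    {"linear": [-0.0008,0.0023,0.02],"dr": [0,0,0],"jaw": 1},
    {"linear": [0,0,0.02],"dr": [0,0,0],"jaw": 1},
    {"linear": [0,0,0.015],"dr": [0,0,0],"jaw": 1},
    {"linear": [0,0,0],"dr": [0,0,0],"jaw": 1},
    {"linear": [0,0,0],"dr": [0,0,0],"jaw": 1}
  ]
}}

```text
clock: 21.55
tcp_pos: [0.5138, 0.2022, 0.1393]
orientation: [-3.139, -0.103, -0.007]
contact_force: [0.1, 0.2, -1.3]
grip_width: 0.0352
```

Run:
```python
from h import *
cmd(down(np.radians(4)),(.510,.2047,.13))
c=cal('wrist'); a=snap('wrist','w13.png')[:,:,::-1]; np.savez('w13.npz',**c)
cv2.imwrite('pics/w13c.png',cv2.resize(a[195:275,270:380],None,fx=7,fy=7,interpolation=cv2.INTER_NEAREST))
```

```text
t 21.55 tcp [0.5138 0.2022 0.1393] w 0.0352 F [ 0.1  0.2 -1.3] q [-1.26  0.63  1.08  1.99 -0.7   0.95 -1.33]
lin mm [-3.7 -2.7  9.3] dr deg [-0.1 -0.3 -0.2]
```

View pics/w13c.png

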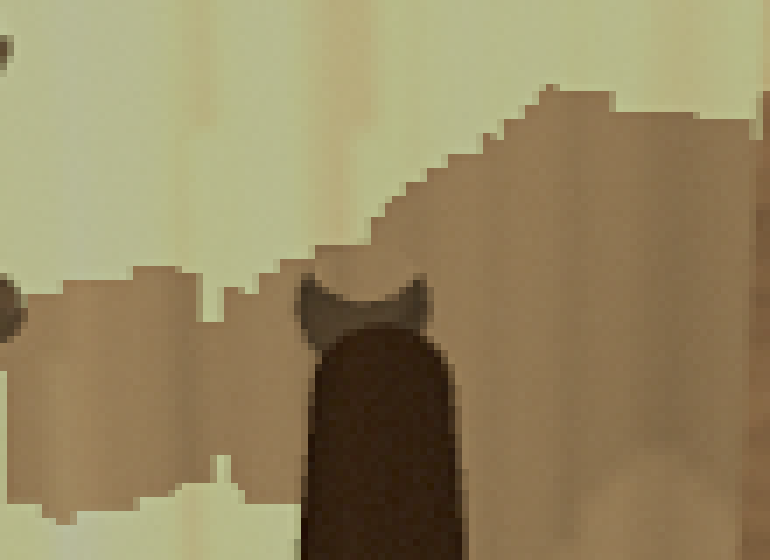

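Run:
```python
from h import *
c=dict(np.load('w13.npz'))
h=onz(c,(321.1,237.2),.034);f=onz(c,(324.3,249.9),.0674)
p,R=st();print(h,f,'in tool',(R.T@(h-f)*1e3).round(1))
```

```text
t 21.6 tcp [0.5137 0.2024 0.1393] w 0.0352 F [ 0.4  0.1 -0.2] q [-1.26  0.63  1.08  1.99 -0.7   0.95 -1.33]
[0.51093905 0.20571398 0.034     ] [0.51303189 0.20331996 0.0674    ] in tool [-2.1 -2.5 33.4]
```

Call:
{"name": "drive_tool", "arguments": {
  "commands": [
    {"linear": [-0.0009,-0.0012,0.008],"dr": [-0.1,-0.3,0],"jaw": 1},
    {"linear": [-0.0008,-0.0013,0.01],"dr": [0,0,0],"jaw": 1},
    {"linear": [0,0,0.006],"dr": [0,0,0],"jaw": 1},
    {"linear": [0,0,0],"dr": [0,0,0],"jaw": 1},
    {"linear": [0,0,0],"dr": [0,0,0],"jaw": 1}
  ]
}}

```text
clock: 22.22
tcp_pos: [0.5122, 0.2055, 0.1143]
orientation: [-3.14, -0.104, -0.0]
contact_force: [-0.2, 0.1, -1.2]
grip_width: 0.0348
```

Run:
```python
from h import *
cmd(down(np.radians(4)),(.5116,.2048,.1059))
c=cal('wrist'); a=snap('wrist','w14.png')[:,:,::-1]; np.savez('w14.npz',**c)
cv2.imwrite('pics/w14c.png',cv2.resize(a[195:275,270:380],None,fx=7,fy=7,interpolation=cv2.INTER_NEAREST))
```

```text
t 22.23 tcp [0.5122 0.2055 0.1143] w 0.0348 F [-0.2  0.1 -1.2] q [-1.24  0.66  1.04  2.   -0.74  0.91 -1.3 ]
lin mm [-0.6  0.7  8.4] dr deg [-0.  -0.  -0.2]
```

View pics/w14c.png

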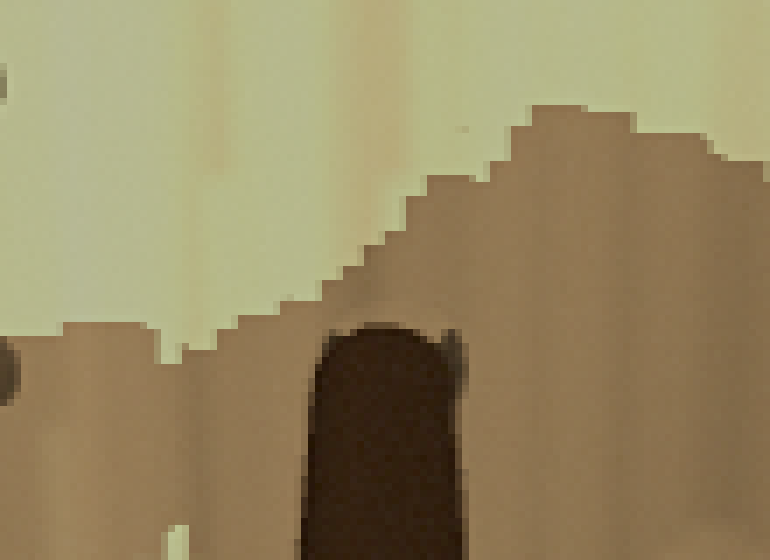

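Run:
```python
from h import *
c=dict(np.load('w14.npz'))
for r in (360,367,372):
  h=onz(c,(326.0,195+r/7-.5),.034);f=onz(c,(324.3,249.9),.0424)
  p,R=st();print(h,f,'in tool',(R.T@(h-f)*1e3).round(1))
```

```text
t 22.27 tcp [0.5122 0.2056 0.1143] w 0.0347 F [ 0.5  1.  -0.7] q [-1.24  0.66  1.04  2.   -0.74  0.91 -1.3 ]
[0.51103326 0.20526243 0.034     ] [0.51113202 0.20647495 0.0424    ] in tool [-0.2  1.2  8.4]
t 22.27 tcp [0.5122 0.2056 0.1143] w 0.0347 F [ 0.5  1.  -0.7] q [-1.24  0.66  1.04  2.   -0.74  0.91 -1.3 ]
[0.51028128 0.20521027 0.034     ] [0.51113202 0.20647495 0.0424    ] in tool [-0.9  1.2  8.4]
t 22.27 tcp [0.5122 0.2056 0.1143] w 0.0347 F [ 0.5  1.  -0.7] q [-1.24  0.66  1.04  2.   -0.74  0.91 -1.3 ]
[0.50974323 0.20517295 0.034     ] [0.51113202 0.20647495 0.0424    ] in tool [-1.5  1.2  8.4]
```

Call:
{"name": "drive_tool", "arguments": {
  "commands": [
    {"linear": [-0.0007,0.001,0.002],"dr": [0,0,0],"jaw": 1},
    {"linear": [0,0,0.002],"dr": [0,0,0],"jaw": 1},
    {"linear": [0,0,0.001],"dr": [0,0,0],"jaw": 1},
    {"linear": [0,0,0],"dr": [0,0,0],"jaw": 1}
  ]
}}

```text
clock: 22.78
tcp_pos: [0.5118, 0.2044, 0.1094]
orientation: [-3.139, -0.104, -0.001]
contact_force: [0.2, 0.2, -1.2]
grip_width: 0.035
```

Run:
```python
from h import *
cmd(down(np.radians(4)),(.5116,.2046,.1059))
c=cal('wrist'); a=snap('wrist','w15.png')[:,:,::-1]; np.savez('w15.npz',**c)
cv2.imwrite('pics/w15c.png',cv2.resize(a[215:275,290:360],None,fx=10,fy=10,interpolation=cv2.INTER_NEAREST))
```

```text
t 22.77 tcp [0.5118 0.2044 0.1094] w 0.035 F [ 0.2  0.2 -1.2] q [-1.23  0.67  1.03  2.01 -0.75  0.9  -1.3 ]
lin mm [-0.2 -0.2  3.5] dr deg [-0.  -0.  -0.2]
```

View pics/w15c.png

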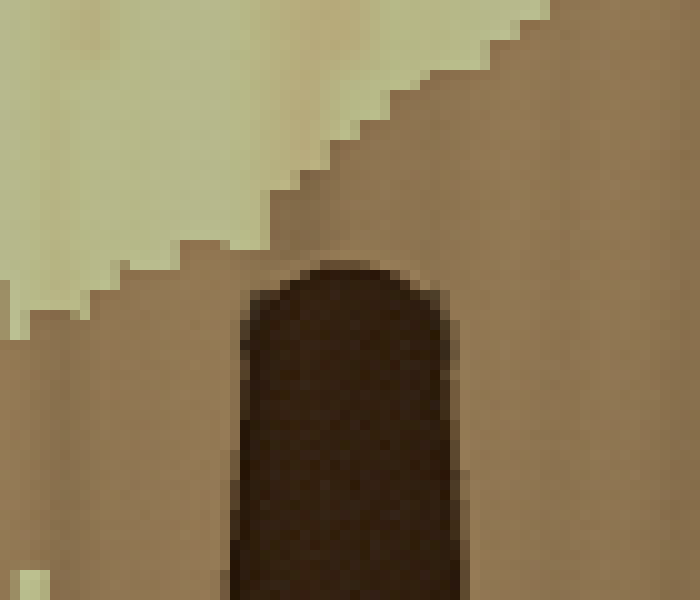

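Run:
```python
from h import *
c=dict(np.load('w15.npz'))
f=onz(c,(324.3,249.9),.0375)
g=f.copy();g[2]=.034;print(f,proj(c,g), proj(c,g+[.001,0,0]))
```

```text
[0.51075173 0.20541483 0.0375    ] [[324.30198355 248.11350878]] [[324.39942432 246.76258808]]
```

Call:
{"name": "drive_tool", "arguments": {
  "commands": [
    {"linear": [0,0,0.002],"dr": [0,0,0],"jaw": 1},
    {"linear": [0,0,0.0015],"dr": [0,0,0],"jaw": 1},
    {"linear": [0,0,0.0015],"dr": [0,0,0],"jaw": 1},
    {"linear": [0,0,0.0015],"dr": [0,0,0],"jaw": 1}
  ]
}}

```text
clock: 23.32
tcp_pos: [0.5118, 0.2045, 0.1026]
orientation: [-3.139, -0.105, -0.001]
contact_force: [0.4, -0.6, -0.3]
grip_width: 0.0354
```

Run:
```python
from h import *
cmd(down(np.radians(4)),(.5116,.2046,.1059)); print(monitor.get_obs()['moment'].round(3))
```

```text
t 23.32 tcp [0.5118 0.2045 0.1026] w 0.0354 F [ 0.4 -0.6 -0.3] q [-1.22  0.68  1.02  2.01 -0.76  0.89 -1.29]
lin mm [-0.2 -0.1 -3.3] dr deg [-0.  -0.1 -0.2]
[0.02  0.027 0.031]
```

Call:
{"name": "drive_tool", "arguments": {
  "commands": [
    {"linear": [0,0,0.003],"dr": [0,0,0],"jaw": 1},
    {"linear": [0,0,0.003],"dr": [0,0,0],"jaw": 1},
    {"linear": [0,0,0.003],"dr": [0,0,0],"jaw": 1},
    {"linear": [0,0,0.003],"dr": [0,0,0],"jaw": 1}
  ]
}}

```text
clock: 23.82
tcp_pos: [0.5118, 0.2046, 0.0897]
orientation: [-3.139, -0.105, -0.001]
contact_force: [-0.1, -0.1, -0.1]
grip_width: 0.0353
```

Run:
```python
from h import *
cmd(down(np.radians(4)),(.5118,.2045,.0819)); print(monitor.get_obs()['moment'].round(3))
```

```text
t 23.82 tcp [0.5118 0.2046 0.0897] w 0.0353 F [-0.1 -0.1 -0.1] q [-1.21  0.69  1.    2.02 -0.78  0.87 -1.27]
lin mm [-0.   0.1  7.8] dr deg [-0.  -0.1 -0.2]
[-0.06  -0.028 -0.035]
```

Call:
{"name": "drive_tool", "arguments": {
  "commands": [
    {"linear": [0,0,0.003],"dr": [0,0,0],"jaw": 1},
    {"linear": [0,0,0.0025],"dr": [0,0,0],"jaw": 1},
    {"linear": [0,0,0.0015],"dr": [0,0,0],"jaw": 1},
    {"linear": [0,0,0.001],"dr": [0,0,0],"jaw": 1}
  ]
}}

```text
clock: 24.32
tcp_pos: [0.5119, 0.2045, 0.0811]
orientation: [-3.139, -0.104, -0.001]
contact_force: [-1.9, -0.0, 9.3]
grip_width: 0.0351
```

Call:
{"name": "drive_tool", "arguments": {
  "commands": [
    {"linear": [0,0,0.001],"dr": [0,0,0],"jaw": 1},
    {"linear": [0,0,0.001],"dr": [0,0,0],"jaw": 1}
  ]
}}

```text
clock: 24.58
tcp_pos: [0.5123, 0.2044, 0.0811]
orientation: [-3.137, -0.104, -0.0]
contact_force: [-4.3, -0.5, 12.5]
grip_width: 0.0352
```

Call:
{"name": "drive_tool", "arguments": {
  "commands": [
    {"linear": [0,0,0],"dr": [0,0,0],"jaw": 1},
    {"linear": [0,0,0],"dr": [0,0,0],"jaw": 0.7},
    {"linear": [0,0,0],"dr": [0,0,0],"jaw": 0.3},
    {"linear": [0,0,0],"dr": [0,0,0],"jaw": 0.3},
    {"linear": [0,0,0],"dr": [0,0,0],"jaw": 0.3},
    {"linear": [0,0,-0.005],"dr": [0,0,0],"jaw": 0.3}
  ]
}}

```text
clock: 25.32
tcp_pos: [0.5123, 0.2044, 0.0863]
orientation: [-3.137, -0.104, -0.0]
contact_force: [-0.1, -0.9, 1.3]
grip_width: 0.06
```

Run:
```python
from h import *
st(); a=snap('wrist','w16.png')[:,:,::-1]; b=snap('scene','s16.png')[:,:,::-1]
cv2.imwrite('pics/c16.png',np.hstack([cv2.resize(a[200:400,220:420],None,fx=2,fy=2,interpolation=3),cv2.resize(b[190:310,360:480],(400,400),interpolation=3)]))
```

```text
t 25.32 tcp [0.5123 0.2044 0.0863] w 0.06 F [-0.1 -0.9  1.3] q [-1.2   0.7   0.99  2.02 -0.78  0.86 -1.27]
```

View pics/c16.png

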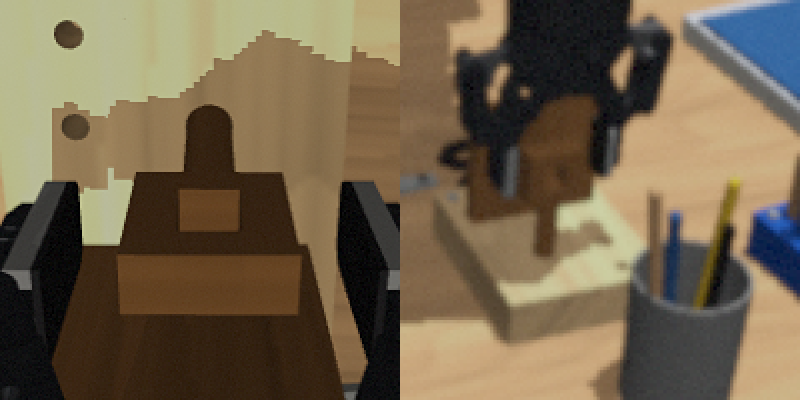

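Call:
{"name": "drive_tool", "arguments": {
  "commands": [
    {"linear": [0,0,-0.01],"dr": [0,0,0],"jaw": 0.3},
    {"linear": [0,0,-0.02],"dr": [0,0,0],"jaw": 0.3},
    {"linear": [0,0,-0.03],"dr": [0,0,0],"jaw": 0.3},
    {"linear": [0,0,-0.03],"dr": [0,0,0],"jaw": 0.3},
    {"linear": [0,0,-0.03],"dr": [0,0,0],"jaw": 0.3},
    {"linear": [0,0,-0.02],"dr": [0,0,0],"jaw": 0.3},
    {"linear": [0,0,0],"dr": [0,0,0],"jaw": 0.3}
  ]
}}

```text
clock: 26.3
tcp_pos: [0.5138, 0.2028, 0.2385]
orientation: [-3.134, -0.099, -0.008]
contact_force: [-0.1, -0.6, 0.1]
grip_width: 0.0597
```

Run:
```python
from h import *
st(); c=cal('wrist'); a=snap('wrist','w17.png')[:,:,::-1].copy(); s=cal('scene'); b=snap('scene','s17.png')[:,:,::-1].copy()
cv2.imwrite('pics/s17r.png',cv2.resize(b[190:340,80:280],None,fx=3,fy=3,interpolation=3))
y=np.radians(3.6)
for xx in(-.007,.007):
  for yy in(-.018,.018):
    X=np.array([.5108+xx*np.cos(y)-yy*np.sin(y),.2054+xx*np.sin(y)+yy*np.cos(y),.116])
    for cc,im in((c,a),(s,b)):
        q=proj(cc,X)[0]; print(q.round(1),end=' '); cv2.circle(im,tuple(int(round(v)) for v in q),1,(255,255,0),-1)
print()
cv2.imwrite('pics/c17.png',np.hstack([cv2.resize(a[160:360,220:420],None,fx=2,fy=2,interpolation=3),cv2.resize(b[190:310,360:480],(400,400),interpolation=3)]))
```

```text
t 26.3 tcp [0.5138 0.2028 0.2385] w 0.0597 F [-0.1 -0.6  0.1] q [-1.38  0.53  1.24  1.9  -0.56  1.12 -1.43]
[344.4 239.1] [396.3 233.8] [301.3 239. ] [411.9 230.9] [344.8 223. ] [399.1 237.4] [301.  222.9] [414.8 234.4]
```

View pics/c17.png

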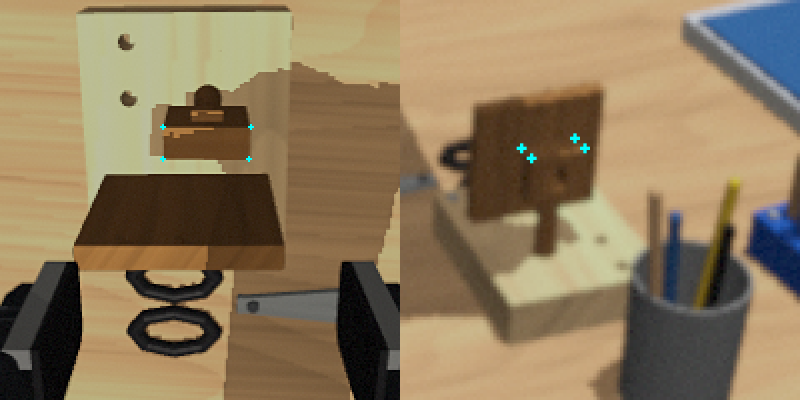

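View pics/s17r.png

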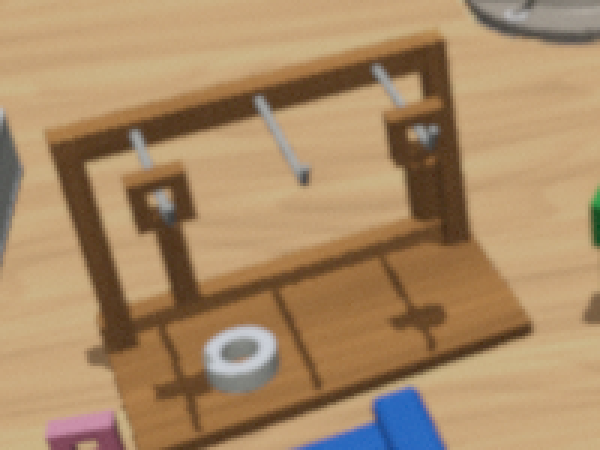

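```bash
python3 -c "
from h import *
print(job.hand_in()); st()"
```

```text
the job is handed in; nothing more can be done
None
the job is handed in; nothing more can be done
```

The mast is off the middle hook and standing upright in the base's 15 mm hole. I released it, backed the gripper clear and handed the job in at about 26 s.

**First grip:** I lifted the mast and started tilting it, but joint 7 was heading for its limit at about 17°. I put the mast back on its hook, turned the gripper half round and gripped it again.

**Taking it off:** I raised the mast 6 mm and followed the wire out at a tilt of about 29°. That is less than the suggested 35°, because joint 5 was nearing its limit. The eye came over the tip with wrist readings of only about 1–2 N.

**Fitting it:** I lined the dowel up with the hole by wrist camera. It slid in without resistance and stopped on the floor at 9–12 N, within 1 mm of the expected depth.

**Last checks:**
- **Seating:** the top of the mast's head appears within about a pixel of where a fully seated, upright mast would put it in the wrist picture. The scene view is too coarse to settle this on its own.
- **Surroundings:** the two other parts still hang on their hooks, and the tape roll and base look undisturbed.
- **Robot:** the gripper is empty and about 12 cm above the mast, with the wrist force near zero.
- **Disagreements:** the cameras differed by 2–3 mm on where the hole and rack were, so I aligned by the wrist pictures. No check failed.

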